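# Hook the divider posts into the sheet rack and lock them

## Robot

A 6-joint arm with a two-finger parallel gripper is mounted at the origin on the work surface. World frame = base frame: x ahead of the robot, y to its left, z up, the work surface at z = 0. Lengths are in m, angles in rad, forces in N, time in s.
With the tool pointing down it reaches from about 0.425 to 0.925 m from the base axis. Payload 12.5 kg.
Tool frame: the origin (TCP) lies midway between the tips of the shut fingers; the grasp point (between the pads) lies 19 mm behind it; z points along the fingers, y is the direction in which the jaws open and shut (so a half turn about z gives the same grasp; the last joint's range is limited). The gripper opens to 85 mm and grips with 20 to 120 N. Pads are 22 mm wide; open, the fingers measure 114 mm over their backs; the gripper's body (76 mm by 85 mm) begins 54 mm behind the grasp point. The pads swing forward as they close: fully open they stand 13 mm farther back than shut.
Start: joints at [-1.269, 0.491, 1.559, -0, 1.092, -0.106], TCP at [0.248, -0.574, 0.231] pointing down, gripper open.
Joint ranges: [-3.1, 3.1], [-0.84, 2.19], [0.05, 2.79], [-1.13, 4.28], [0.06, 2.93], [-2.69, 2.69]. Speed limits (rad/s): [2.22, 2.22, 2.79, 3.14, 3.14, 3.14].

## Interface

Orientations are given as a rotation vector (axis times angle).
In Python, from plant import * gives the robot as it stands. The module is installed in compiled form; this text tells all that it offers.
- The arm moves only by the tool apply_moves, never from a script. Its argument "steps" is a list of rows, each a list of 7 numbers: the shift along the world's x, y, z in cm, then the turn, a rotation vector about the world's x, y, z in units of 10 degrees (1.0 is 10 degrees), then the gripper command: -1 is fully open, 1 is shut, values between are in proportion. A call has 1 to 5 rows; each row shifts and turns the commanded pose from where the row before left it; what a row does not reach is not made up. A row lasts 1/8 s, in which the tool goes at most 62.5 mm and 10.7 degrees, less where a joint would pass 70% of its speed; a pose out of reach is approached as far as the arm can. A call is refused whole if a number of a shift passes 6.25 or a number of a turn 1, either way. A call with a gripper value outside its range is refused whole. The fingers move at their own pace and stop on an object; the grip force is fixed at half the most. Time passes only in rows, so rows that do not move let the fingers close. It gives the time, the measured TCP pose, the force and the opening at its end, in the units of the state.
- get_state(): the state, without advancing time (a new reading comes with each control period).
- grab_frame(name): name is "side" or "top" or "wrist"; returns a dict with "frame" (400x640x3 uint8, red, green, blue), "range_z" (400x640 float32, m along the optical axis (not along the pixel's ray), 0 where there is no reading), "vertical_fov" (degrees; the focal length in pixels is half the picture's height over the tangent of half this angle, whatever the lens; pixels are square), "cx", "cy" (the principal point, pixels), "world_from_camera" (4x4, takes a point from camera to world coordinates). Camera axes: x right, y down, z forward; pixel columns grow to the right and rows downward; lengths in m; the calibration is good to about 2 mm. A picture is of the moment at which its call begins.
- close_job(): hands the job in, once; it reports no verdict.
The state is a dict: "time_s": time; "qpos": joint angles; "joint_vel": joint speeds; "joint_torque": joint torques, N m; "ee_pos": TCP position; "eef_rot": TCP orientation; "force": force on the tool from outside, world axes, zero at the start; "torque": the same for the moment, N m; "width": opening from 0.0 (shut) to 1.0 (fully open).
Only numpy, scipy, OpenCV 4.12 (cv2) and the standard library are available. Lean on these libraries where they do the work, as an engineer would, in place of code of your own. Each camera call takes 0.05 s, during which the arm holds its last target.

## Task

Refit the divider posts of the small sheet rack: slide the rack's gate back to free the slots, take every L-shaped tall post (foot at one end only) out of the parts crate and pass each one toe-first, tilted, down through a slot of its own in the deck, then right it inside so that its foot stands flat on the rack's floor with the toe pointing to the front of the rack (the side away from the gate, facing the crate) and the upright rising through the slot. When all are in, slide the gate fully home behind them to lock them; leave the tee-shaped post, the short bracket and the spacer in the crate and do not disturb the other things on the bench.

Things in the scene. Friction and masses are not known exactly. Their poses are not given: they have to be found in the camera images.
- rack: Fixed sheet-rack base, 300 mm along y, 76 mm high, x = -80 to +70 mm; origin on the table under the middle of the row of slots, z up. Front = -x, which faces the crate; the row runs about away from the robot. A deck 4 mm thick (underside 72, top 76 mm above the table) stands on end cheeks (y = -146 and +146 mm, 8 mm thick) over a floor plate whose top is 8 mm above the table; front and back open. Four slots in a row along y.
- slot0 (a point): Centre of the first rack slot, at the deck's top face, axes as the rack: rack x = 0, y = -84 mm. Each slot is 32 mm along x and 46 mm along y, 10 mm apart: too small for the post's 60 mm foot held level, wide enough for it toe-first at a slope of 30 to 45 degrees.
- slot1 (a point): Centre of the second rack slot, at the deck's top face, axes as the rack: rack x = 0, y = -28 mm. Same slot size.
- slot2 (a point): Centre of the third rack slot, at the deck's top face, axes as the rack: rack x = 0, y = +28 mm. Same slot size.
- slot3 (a point): Centre of the fourth rack slot, at the deck's top face, axes as the rack: rack x = 0, y = +84 mm. Same slot size.
- gate (a joint): Gate: steel plate 4 mm thick sliding on the deck along rack x, about 3 N friction. 0 = fully home: its front edge is at rack x = -3 mm, leaving a 13 mm gap at the front end of each slot for the uprights. 0.030 = fully back; slots are free from 0.019. Starts at or nearly home.
- gate_handle (a point): Middle of the gate's upright black grip: 10 mm thick along rack x, 24 mm long along rack y, 40 mm high (80 to 120 mm above the table); at rack y = -125 mm, x = 40 mm + the joint value. Can be pinched from above.
- crate: Fixed open grey parts crate, 260 x 260 mm, walls 60 mm high and 5 mm thick, floor top 5 mm above the table. Origin: middle of its underside.
- post0: L-shaped post standing in the crate, wanted (None = absent; 3 or 4 are there). Steel foot 60 (x) x 36 (y) x 12 mm; a flat upright 6 mm thick, 22 mm wide rises at the heel (x = +24 to +30 mm) to 140 mm above the underside; toe at x = -30 mm. Origin: centre of the foot's underside, z up the upright. About 0.25 kg, mostly in the foot.
- post1: L-shaped post standing in the crate, wanted (None = absent; 3 or 4 are there). Steel foot 60 (x) x 36 (y) x 12 mm; a flat upright 6 mm thick, 22 mm wide rises at the heel (x = +24 to +30 mm) to 140 mm above the underside; toe at x = -30 mm. Origin: centre of the foot's underside, z up the upright. About 0.25 kg, mostly in the foot.
- post2: L-shaped post standing in the crate, wanted (None = absent; 3 or 4 are there). Steel foot 60 (x) x 36 (y) x 12 mm; a flat upright 6 mm thick, 22 mm wide rises at the heel (x = +24 to +30 mm) to 140 mm above the underside; toe at x = -30 mm. Origin: centre of the foot's underside, z up the upright. About 0.25 kg, mostly in the foot.
- post3: L-shaped post standing in the crate, wanted (None = absent; 3 or 4 are there). Steel foot 60 (x) x 36 (y) x 12 mm; a flat upright 6 mm thick, 22 mm wide rises at the heel (x = +24 to +30 mm) to 140 mm above the underside; toe at x = -30 mm. Origin: centre of the foot's underside, z up the upright. About 0.25 kg, mostly in the foot.
- tee: Not wanted: tee-shaped post of the same height, upright in the middle of its 60 x 36 mm foot (inverted T). Stays in the crate. Origin at the middle of its underside.
- stub: Not wanted: short L-bracket with the same foot, only 70 mm high. Stays in the crate. Origin at the middle of its underside.
- spacer: Not wanted: aluminium tube spacer, 32 mm across, 30 mm high. Stays in the crate. Origin at the middle of its underside.
- cleaner: Bystander: clear bottle 64 mm across, 190 mm high. Origin at the middle of its underside.
- spool: Bystander: black filament spool lying flat, 100 mm across, 50 mm high. Origin at the middle of its underside.
- driver: Bystander: screwdriver lying on the bench.
- tape: Bystander: tape roll 90 mm across, 24 mm high. Origin at the middle of its underside.
- mug: Bystander: white mug, 90 mm high. Origin at the middle of its underside.
- gear: Bystander: printed white gear, 47 mm across, 12 mm high, in front of the robot. Origin at the middle of its underside.
- carton: Bystander: carton 110 x 80 x 60 mm. Origin at the middle of its underside.
Mind the look-alikes: they are no part of the job. What is shaped like the post3 but green or orange is not meant.

How it is judged:
On the way, in this order (a step that is already met when the one before it is completed fails the run):
1. the gate is slid back so that the slots are free (value of joint gate above 0.02 m), for 0.2 s.
2. every L-post stands in a slot of its own, foot flat on the rack floor, toe to the front, let go, with the gate still back (value of joint gate above 0.01 m and x of post0 in the frame of rack between -0.044 and -0.01 m and (y of post0 in the frame of rack between -0.098 and -0.07 m or y of post0 in the frame of rack between -0.042 and -0.014 m or y of post0 in the frame of rack between 0.014 and 0.042 m or y of post0 in the frame of rack between 0.07 and 0.098 m) and z of each of post0, post1, post2, post3 in the frame of rack below 0.013 m and angle between each of post0, post1, post2, post3's own z axis and vertical below 0.14 rad and contact force between the fingers and post0 below 0.05 N and x of post1 in the frame of rack between -0.044 and -0.01 m and (y of post1 in the frame of rack between -0.098 and -0.07 m or y of post1 in the frame of rack between -0.042 and -0.014 m or y of post1 in the frame of rack between 0.014 and 0.042 m or y of post1 in the frame of rack between 0.07 and 0.098 m) and contact force between the fingers and post1 below 0.05 N and x of post2 in the frame of rack between -0.044 and -0.01 m and (y of post2 in the frame of rack between -0.098 and -0.07 m or y of post2 in the frame of rack between -0.042 and -0.014 m or y of post2 in the frame of rack between 0.014 and 0.042 m or y of post2 in the frame of rack between 0.07 and 0.098 m) and contact force between the fingers and post2 below 0.05 N and x of post3 in the frame of rack between -0.044 and -0.01 m and (y of post3 in the frame of rack between -0.098 and -0.07 m or y of post3 in the frame of rack between -0.042 and -0.014 m or y of post3 in the frame of rack between 0.014 and 0.042 m or y of post3 in the frame of rack between 0.07 and 0.098 m) and contact force between the fingers and post3 below 0.05 N), for 0.2 s.
At the end, for the whole second after the job is handed in: The gate is home (within 4 mm), and every L-post present stands in a slot of its own: foot on the rack floor (origin less than 13 mm above the table, tilt under 0.14 rad), toe to the front (its origin 10 to 44 mm in front of the slot's centre, within 14 mm of it sideways), at rest and let go (value of joint gate below 0.004 m and x of post0 in the frame of rack between -0.044 and -0.01 m and (y of post0 in the frame of rack between -0.098 and -0.07 m or y of post0 in the frame of rack between -0.042 and -0.014 m or y of post0 in the frame of rack between 0.014 and 0.042 m or y of post0 in the frame of rack between 0.07 and 0.098 m) and z of each of post0, post1, post2, post3 in the frame of rack below 0.013 m and angle between each of post0, post1, post2, post3's own z axis and vertical below 0.14 rad and contact force between the fingers and post0 below 0.05 N and linear speed of each of post0, post1, post2, post3 below 0.02 m/s and x of post1 in the frame of rack between -0.044 and -0.01 m and (y of post1 in the frame of rack between -0.098 and -0.07 m or y of post1 in the frame of rack between -0.042 and -0.014 m or y of post1 in the frame of rack between 0.014 and 0.042 m or y of post1 in the frame of rack between 0.07 and 0.098 m) and contact force between the fingers and post1 below 0.05 N and x of post2 in the frame of rack between -0.044 and -0.01 m and (y of post2 in the frame of rack between -0.098 and -0.07 m or y of post2 in the frame of rack between -0.042 and -0.014 m or y of post2 in the frame of rack between 0.014 and 0.042 m or y of post2 in the frame of rack between 0.07 and 0.098 m) and contact force between the fingers and post2 below 0.05 N and x of post3 in the frame of rack between -0.044 and -0.01 m and (y of post3 in the frame of rack between -0.098 and -0.07 m or y of post3 in the frame of rack between -0.042 and -0.014 m or y of post3 in the frame of rack between 0.014 and 0.042 m or y of post3 in the frame of rack between 0.07 and 0.098 m) and contact force between the fingers and post3 below 0.05 N); the robot touches nothing.
It fails at once if an unwanted part is taken out of the crate (horizontal distance between any of tee, stub, spacer and crate above 0.2 m).
It fails at once if a thing on the bench is pushed aside by more than 4 cm (distance of any of cleaner, spool, driver, tape, mug, gear, carton from where it was at the start of the episode above 0.04 m).
Of post0, post1, post2, post3 only 3 to 4 are there at a start; the rules pass over those that are not, and their reading is None.
At some moment in a run one of post0, post1, post2, post3 may be knocked a few centimetres aside while the robot is not near it.
It also fails if it takes over 210 s, if anything falls off the work surface, if the arm or the gripper's body presses on something with over 40 N, if the wrist force passes 120 N, or if a joint passes its speed limit or range.

## Working session

There is one attempt and no reset: what is moved stays moved. The work goes in short steps, Python scripts to look and compute and a tool call to move; the robot and the scene stay as the last step left them, time stands still between calls to the robot, and variables do not carry over. Pictures are saved under pics/ and viewed, and the job is handed in when it is done.

Besides the shell and the picture viewer there is one more tool, called after "Emit:" by a JSON object that holds its "fn" and its "kwargs". apply_moves: Moves the arm, as the interface text tells. Its arguments: {"type":"object","properties":{"steps":{"type":"array","items":{"type":"array","items":{"type":"number"}}}},"required":["steps"]}

```bash
mkdir -p pics
cat > h.py <<'E'
import numpy as np, cv2
from plant import *
from scipy.spatial.transform import Rotation as R
def K(d):
    f=200/np.tan(np.radians(d["vertical_fov"])/2); return f,d["cx"],d["cy"]
def cloud(d):
    f,cx,cy=K(d); z=d["range_z"]; v,u=np.mgrid[0:z.shape[0],0:z.shape[1]]
    P=np.stack([(u-cx)/f*z,(v-cy)/f*z,z],-1); T=np.array(d["world_from_camera"])
    W=P@T[:3,:3].T+T[:3,3]; W[z<=0]=np.nan
    return W
def ray(d,u,v,h):
    f,cx,cy=K(d);T=np.array(d["world_from_camera"]); r=T[:3,:3]@np.array([(u-cx)/f,(v-cy)/f,1]); o=T[:3,3]
    return o+r*(h-o[2])/r[2]
def snap(n,fn,s=1.25):
    d=grab_frame(n); im=cv2.resize(d["frame"],None,fx=s,fy=s)[:,:,::-1]; cv2.imwrite("pics/"+fn+".png",im); np.savez("pics/"+fn+".npz",**d); return d
def load(fn): return dict(np.load("pics/"+fn+".npz"))
E
python3 - <<'E'
from h import *
s=get_state(); print(s)
for n in("side","top","wrist"):
    d=snap(n,n+"0"); print(n,d["vertical_fov"],d["cx"],d["cy"],np.round(d["world_from_camera"],3).tolist(), (d["range_z"]>0).mean())
E
```

```text
{'time_s': 0.0, 'qpos': array([-1.26859847e+00,  4.91526782e-01,  1.55947125e+00,  1.29836395e-05,
        1.09172859e+00, -1.05584317e-01]), 'joint_vel': array([ 0.00155049, -0.00012559, -0.00026177, -0.00016076, -0.0010086 ,
        0.0003345 ]), 'joint_torque': array([ 1.99510883e-03, -6.18437433e+01, -2.61594594e+01, -1.95806984e-05,
        3.97290903e-03,  2.85781647e-05]), 'ee_pos': array([ 0.24781848, -0.57350324,  0.2307406 ]), 'eef_rot': array([-3.07541375e+00, -6.35875956e-01,  1.56763535e-04]), 'force': array([0.42556637, 0.26254141, 0.35907283]), 'torque': array([-0.0226104 , -0.02222452,  0.04231741]), 'width': 0.9952700312487301}
side 46.09781968305782 317.2369974515465 200.48919144758787 [[0.718, -0.463, 0.519, -0.452], [-0.696, -0.477, 0.537, -0.978], [-0.001, -0.747, -0.665, 1.319], [0.0, 0.0, 0.0, 1.0]] 0.9958828125
top 54.562336816117096 316.8017317348618 200.19891372229137 [[0.018, -0.986, 0.165, 0.302], [-1.0, -0.02, -0.013, 0.014], [0.017, -0.165, -0.986, 1.313], [0.0, 0.0, 0.0, 1.0]] 0.9959921875
wrist 65.00668265060374 318.014163343202 201.7855171097902 [[0.396, -0.874, -0.28, 0.32], [-0.918, -0.378, -0.12, -0.543], [-0.001, 0.305, -0.952, 0.374], [0.0, 0.0, 0.0, 1.0]] 0.9960546875
```

View pics/side0.png

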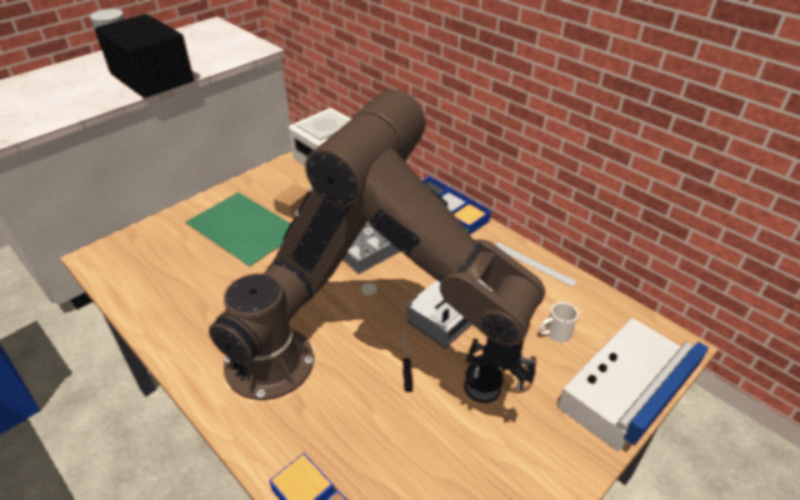

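View pics/top0.png

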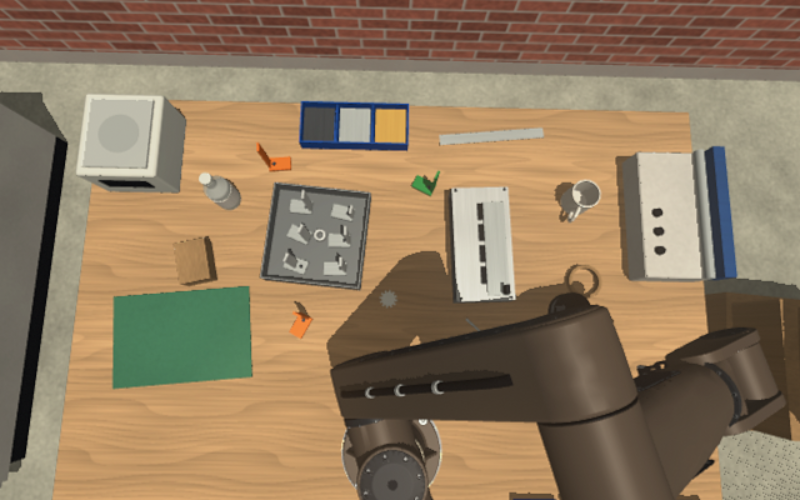

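View pics/wrist0.png

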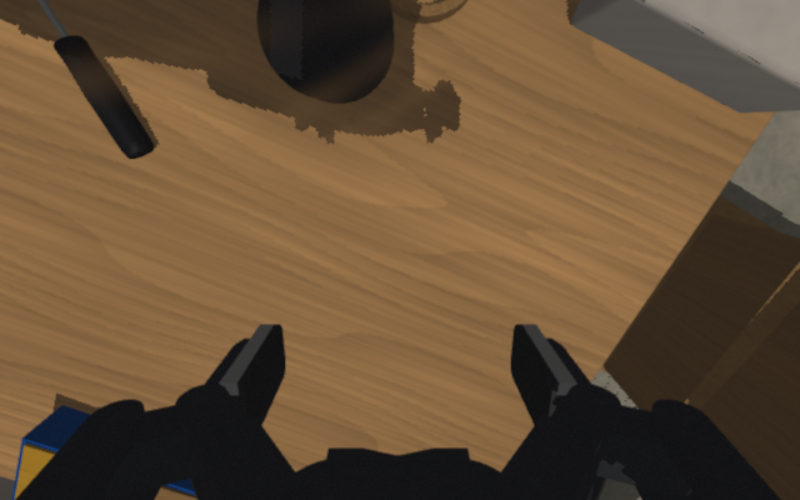

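The top view shows the rack at about (480,243), with its handle at (505,288). The crate is at (316,235) with six upright parts and a ring. The rack's front faces world +y and its row runs along +x. Next I'll measure these.

Run:
```python
from h import *
d=load("top0"); W=cloud(d); f=d["frame"]
# crops enlarged
c=cv2.resize(f[140:240,195:310],None,fx=6.9,fy=6,interpolation=cv2.INTER_CUBIC)[:,:,::-1]; cv2.imwrite("pics/crate0.png",c)
c=cv2.resize(f[140:250,340:430],None,fx=5,fy=5,interpolation=cv2.INTER_CUBIC)[:,:,::-1]; cv2.imwrite("pics/rack0.png",c)
# rack deck
X,Y,Z=W[...,0],W[...,1],W[...,2]
u,v=np.meshgrid(np.arange(640),np.arange(400))
m=(u>350)&(u<420)&(v>140)&(v<250)&(Z>0.068)&(Z<0.09)
print("deck z",np.percentile(Z[m],[5,50,95]))
P=np.stack([X[m],Y[m]],1).astype(np.float32); r=cv2.minAreaRect(P); print(r, cv2.boxPoints(r))
m=(u>390)&(u<420)&(v>215)&(v<245)&(Z>0.1)&(Z<.14); print("handle",m.sum(),X[m].mean(),Y[m].mean(),Z[m].mean(),np.ptp(X[m]),np.ptp(Y[m]))
m=(u>200)&(u<310)&(v>140)&(v<240)&(Z>0.052)&(Z<.068);P=np.stack([X[m],Y[m]],1).astype(np.float32); r=cv2.minAreaRect(P); print("crate",r, cv2.boxPoints(r))
m=((u>200)&(u<310)&(v>140)&(v<240)&(Z>0.075)).astype(np.uint8)
n,l,s,c=cv2.connectedComponentsWithStats(m)
for i in range(1,n): 
    q=l==i; print(s[i],"max z",Z[q].max(), X[q].mean(),Y[q].mean())
    t=q&(Z>Z[q].max()-.012); print("  top",t.sum(),X[t].mean(),Y[t].mean())
```

```text
deck z [0.07173084 0.0765027  0.08189458]
((0.5341459512710571, -0.2274300456047058), (0.30136942863464355, 0.15128831565380096), 2.5912933349609375) [[ 0.38019538 -0.15867588]
 [ 0.38703525 -0.30980948]
 [ 0.6880965  -0.2961842 ]
 [ 0.68125665 -0.14505062]]
handle 34 0.41063355000007207 -0.27845715963757706 0.11623153586980373 0.02294275340627766 0.008943595168161678
crate ((0.5512105822563171, 0.21020758152008057), (0.26064422726631165, 0.2616809606552124), 85.00955963134766) [[0.40952942 0.09176123]
 [0.6702184  0.06899774]
 [0.6928917  0.32865393]
 [0.43220276 0.35141742]]
[241 152   6  13  53] max z 0.1471227853767505 0.6323255988747583 0.23276299918559454
  top 19 0.6344680814708262 0.23368726522443412
[280 165   2   2   3] max z 0.07913844059698527 0.6220566482557022 0.11828459221453302
  top 3 0.6220566482557022 0.11828459221453302
[279 168   1   2   2] max z 0.07705817301721707 0.6115527485785507 0.12236950480735748
  top 2 0.6115527485785507 0.12236950480735748
[238 179   8  12  55] max z 0.14962825171838512 0.5466425177778876 0.2348377841928739
  top 17 0.5478640536868119 0.23563141248147593
[275 181   4  11  36] max z 0.14866759588386613 0.5428294120055921 0.12469668734558462
  top 16 0.5439976077124916 0.12547867229690457
[226 202   9  10  53] max z 0.15042957907203358 0.47497875073794726 0.2654015210363326
  top 20 0.47525733057478003 0.2666445772766251
[271 206   4  10  35] max z 0.1481697161781974 0.4657771657578136 0.133278350752001
  top 18 0.4680642407032189 0.13416875844613388
```

View pics/crate0.png

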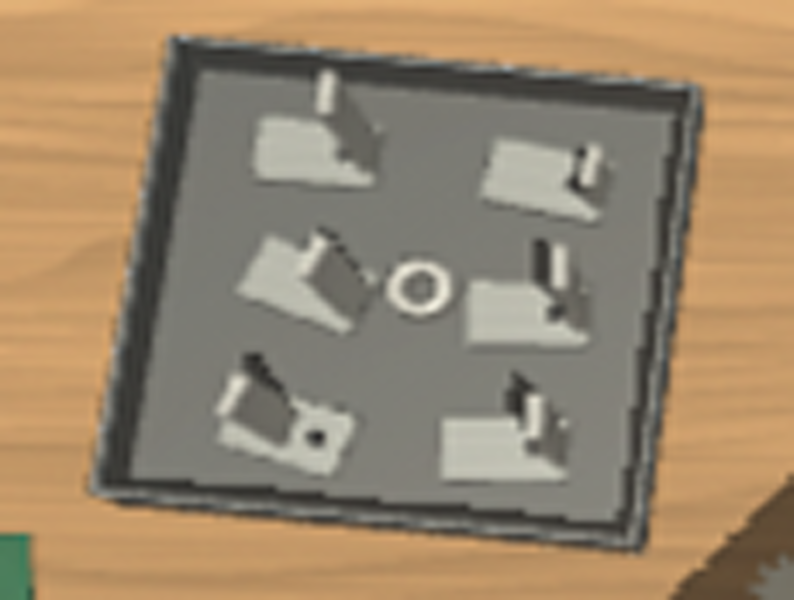

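View pics/rack0.png

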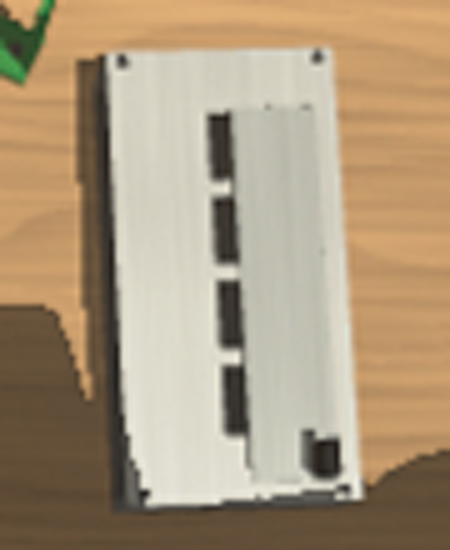

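```bash
cat > kin.py <<'E'
from h import *
def fkR(q): 
    return (R.from_euler('z',q[0])*R.from_euler('y',q[1]+q[2])*R.from_euler('z',q[3])*R.from_euler('y',q[4])*R.from_euler('z',q[5]+np.pi/2))
E
python3 - <<'E'
from kin import *
s=get_state(); print(fkR(s["qpos"]).as_rotvec(), s["eef_rot"])
T0=R.from_rotvec(s["eef_rot"])
for az in (2.6,182.6):
  for q1 in (-20,-5):
   for q23 in (105,120):
    for th in (0,40):
      # tool: x az, z down
      B=R.from_matrix(np.array([[np.cos(np.radians(az)),np.sin(np.radians(az)),0],[np.sin(np.radians(az)),-np.cos(np.radians(az)),0],[0,0,-1]]).T)
      T=R.from_euler('x',-th,degrees=True)*B
      M=(R.from_euler('zy',[0,0])*R.from_euler('y',-q23,degrees=True)*R.from_euler('z',-q1,degrees=True)*T*R.from_euler('z',-90,degrees=True))
      e=M.as_euler('ZYZ'); print(az,q1,q23,th,np.round(e,2))
E
```

```text
[-3.07576306e+00 -6.35936803e-01  1.09845305e-04] [-3.07576306e+00 -6.35936803e-01  1.09845305e-04]
2.6 -20 105 0 [0.   1.31 1.18]
2.6 -20 105 40 [-0.72  1.15  1.43]
2.6 -20 120 0 [0.   1.05 1.18]
2.6 -20 120 40 [-0.83  0.96  1.64]
2.6 -5 105 0 [-0.    1.31  1.44]
2.6 -5 105 40 [-0.72  1.32  1.63]
2.6 -5 120 0 [0.   1.05 1.44]
2.6 -5 120 40 [-0.79  1.12  1.82]
182.6 -20 105 0 [ 0.    1.31 -1.97]
182.6 -20 105 40 [-0.72  1.15 -1.71]
182.6 -20 120 0 [ 0.    1.05 -1.97]
182.6 -20 120 40 [-0.83  0.96 -1.5 ]
182.6 -5 105 0 [ 0.    1.31 -1.7 ]
182.6 -5 105 40 [-0.72  1.32 -1.51]
182.6 -5 120 0 [ 0.    1.05 -1.7 ]
182.6 -5 120 40 [-0.79  1.12 -1.32]
```

Emit:
{"fn": "apply_moves", "kwargs": {"steps": [[3,5.3,0,0,0,-0.42,0],[3,5.3,0,0,0,-0.42,0],[3,5.3,0,0,0,-0.42,0],[3,5.3,0,0,0,-0.42,0],[3,5.3,-1,0,0,-0.4,0]]}}

```text
time_s: 0.78
ee_pos: [0.3987, -0.3072, 0.2217]
eef_rot: [3.14, 0.066, 0.002]
force: [0.5, -1.0, 0.3]
width: 0.502
```

```bash
cat > plan.py <<'E'
import numpy as np
# rack 2D (x,z) mm
def rects():
    return [((-30,30),(0,12)),((24,30),(12,140))]
def pts(o,th,n=60):
    c,s=np.cos(th),np.sin(th); out=[]
    for (a,b),(z0,z1) in rects():
        X=np.r_[np.linspace(a,b,n),np.linspace(a,b,n),np.full(n,a),np.full(n,b)]
        Z=np.r_[np.full(n,z0),np.full(n,z1),np.linspace(z0,z1,n),np.linspace(z0,z1,n)]
        out.append(np.stack([o[0]+X*c-Z*s,o[1]+X*s+Z*c],1))
    return np.vstack(out)
def sd_box(P,x0,x1,z0,z1):
    dx=np.maximum(x0-P[:,0],P[:,0]-x1); dz=np.maximum(z0-P[:,1],P[:,1]-z1)
    return np.where((dx>0)&(dz>0),np.hypot(dx,dz),np.maximum(dx,dz))
def clear(o,th):
    P=pts(o,th,120)
    return min(sd_box(P,-80,-16,72,76).min(), sd_box(P,16,27,72,76).min(), sd_box(P,27,80,72,80).min()), (P[:,1]-8).min()
E
cat > search.py <<'E'
from plan import *
# A* free: widest path over grid (x,z,th) maximize min deck clearance; floor clearance >=1
import heapq
xs=np.arange(-50,41,2.);zs=np.arange(8,150,2.);ths=np.radians(np.arange(0,51,5.))
C=np.zeros((len(xs),len(zs),len(ths)))
for i,x in enumerate(xs):
  for j,z in enumerate(zs):
    for k,t in enumerate(ths):
      d,f=clear((x,z),t); C[i,j,k]=min(d,f+6) if f>-0.6 else -1
np.save("C.npy",C)
goal=(int(np.argmin(abs(xs+36))),0,0)
start=None
best={goal:C[goal]};h=[(-C[goal],goal)];par={}
done=set()
end=None
while h:
    c,n=heapq.heappop(h)
    if n in done: continue
    done.add(n)
    if zs[n[1]]>=130: end=n;break
    for di in(-1,0,1):
      for dj in(-1,0,1):
        for dk in(-1,0,1):
          m=(n[0]+di,n[1]+dj,n[2]+dk)
          if any(a<0 or a>=b for a,b in zip(m,C.shape)) or m in done: continue
          v=min(-c,C[m]-1e-3*abs(dk))
          v=min(-c-1e-4,C[m])
          if v>best.get(m,0.3): best[m]=v;par[m]=n;heapq.heappush(h,(-v,m))
n=end
while n is not None:
    print(xs[n[0]],zs[n[1]],round(np.degrees(ths[n[2]])),round(C[n],1)); n=par.get(n)
E
time python3 search.py
```

```text
-22.0 130.0 0 53.5
-20.0 128.0 0 50.9
-18.0 126.0 0 48.4
-16.0 124.0 0 45.9
-14.0 122.0 0 43.4
-12.0 120.0 0 41.0
-10.0 118.0 0 38.6
-8.0 116.0 0 36.3
-6.0 114.0 0 34.1
-4.0 112.0 0 32.0
-2.0 110.0 0 30.0
0.0 108.0 0 28.0
2.0 106.0 0 26.0
4.0 104.0 0 24.0
6.0 102.0 5 23.4
8.0 100.0 10 18.8
10.0 98.0 15 14.2
12.0 96.0 20 9.7
14.0 94.0 25 6.0
16.0 92.0 30 5.7
18.0 90.0 35 5.9
20.0 88.0 40 5.6
18.0 86.0 45 4.3
16.0 84.0 50 4.8
14.0 82.0 50 4.6
12.0 80.0 50 4.3
10.0 78.0 50 4.1
10.0 76.0 50 4.6
8.0 74.0 50 4.8
6.0 72.0 50 4.9
4.0 70.0 50 4.6
2.0 68.0 50 4.4
0.0 66.0 50 4.1
0.0 64.0 50 4.5
-2.0 62.0 50 4.8
-4.0 60.0 50 4.9
-6.0 58.0 50 4.7
-8.0 56.0 50 4.4
-10.0 54.0 45 4.8
-12.0 52.0 40 5.1
-14.0 50.0 35 7.2
-16.0 48.0 30 8.8
-18.0 46.0 25 9.5
-20.0 44.0 20 9.3
-22.0 42.0 15 9.4
-24.0 40.0 10 9.9
-26.0 38.0 5 10.7
-28.0 36.0 0 12.0
-30.0 34.0 0 10.0
-32.0 32.0 0 8.0
-34.0 30.0 0 6.0
-36.0 28.0 0 4.0
-36.0 26.0 0 4.0
-36.0 24.0 0 4.0
-36.0 22.0 0 4.0
-36.0 20.0 0 4.0
-36.0 18.0 0 4.0
-36.0 16.0 0 4.0
-36.0 14.0 0 4.0
-36.0 12.0 0 4.0
-36.0 10.0 0 4.0
-36.0 8.0 0 4.0
real	0m22.459s
user	0m22.700s
sys	0m0.044s
```

Emit:
{"fn": "apply_moves", "kwargs": {"steps": [[1.3,3.0,-2,0,0,0,0],[0,0,-5,0,0,0,0],[0,0,-3,0,0,0,0],[0,0,0,0,0,0,0]]}}

```text
time_s: 1.27
ee_pos: [0.4103, -0.2781, 0.1198]
eef_rot: [-3.138, -0.07, 0.005]
force: [-0.1, 0.4, 0.7]
width: 0.496
```

Run:
```python
from h import *
print(get_state()["ee_pos"]);snap("wrist","w1");
```

```text
[ 0.41025136 -0.2780887   0.1198241 ]
```

View pics/w1.png

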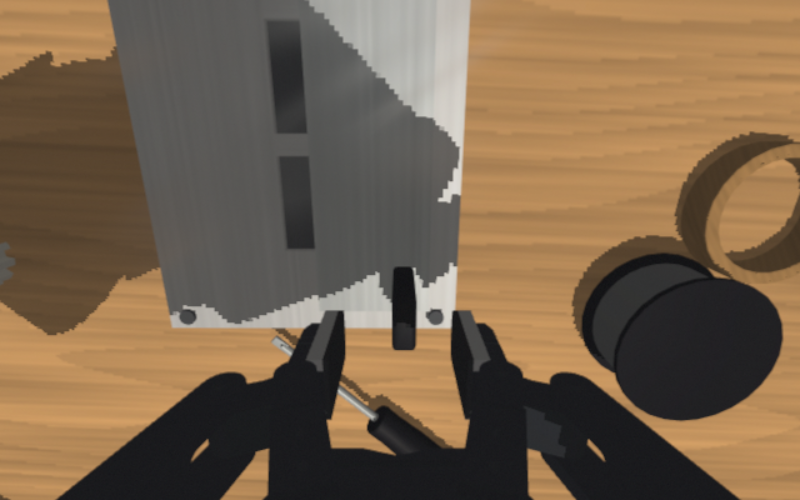

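The wrist view shows the grip at (403,310), midway between the fingers at 335 and 465. I'll go down, pinch it and pull it back.

Emit:
{"fn": "apply_moves", "kwargs": {"steps": [[0,0,-3,0,0,0,0],[0,0,0,0,0,0,1],[0,0,0,0,0,0,1],[0,0,0,0,0,0,1],[0,0,0,0,0,0,1]]}}

```text
time_s: 1.95
ee_pos: [0.4113, -0.2793, 0.0928]
eef_rot: [3.139, 0.07, 0.003]
force: [-2.6, -0.3, 7.9]
width: 0.105
```

Emit:
{"fn": "apply_moves", "kwargs": {"steps": [[0.05,-1,0,0,0,0,1],[0.05,-1,0,0,0,0,1],[0.03,-0.8,0,0,0,0,1],[0,0,0,0,0,0,1]]}}

```text
time_s: 2.45
ee_pos: [0.4126, -0.3076, 0.0928]
eef_rot: [3.139, 0.07, 0.002]
force: [-2.6, -3.3, 7.3]
width: 0.106
```

Emit:
{"fn": "apply_moves", "kwargs": {"steps": [[0,0,0,0,0,0,0],[0,0,0,0,0,0,0],[0,0,4,0,0,0,0],[0,0,6,0,0,0,0],[1,1,6,0,0,0,0]]}}

```text
time_s: 3.08
ee_pos: [0.4218, -0.2967, 0.2532]
eef_rot: [-3.141, -0.069, 0.001]
force: [0.6, 0.3, -0.4]
width: 0.5
```

Emit:
{"fn": "apply_moves", "kwargs": {"steps": [[1,6,1,0,0,0,0],[1,6,1,0,0,0,0],[1,6,1,0,0,0,0],[1,6,1,0,0,0,0],[1,6,1,0,0,0,0]]}}

```text
time_s: 3.7
ee_pos: [0.4721, 0.0053, 0.3019]
eef_rot: [3.141, 0.07, 0.001]
force: [2.0, -0.2, 0.4]
width: 0.503
```

Emit:
{"fn": "apply_moves", "kwargs": {"steps": [[1,6,0,0,0,0,0],[1,6,0,0,0,0,0],[1,5,0,0,0,0,0],[1,4,0,0,0,0,0],[0,0,0,0,0,0,0]]}}

```text
time_s: 4.32
ee_pos: [0.5121, 0.2155, 0.3009]
eef_rot: [-3.141, -0.075, 0.001]
force: [-0.7, -0.9, -0.2]
width: 0.5
```

Run:
```python
from h import *
print(get_state());snap("wrist","w2");snap("top","t2")
```

```text
{'time_s': 4.325, 'qpos': array([2.79430739e-01, 3.26533702e-01, 1.63506585e+00, 1.85409475e-04,
       1.18059373e+00, 1.80223606e+00]), 'joint_vel': array([-0.0476749 , -0.02345821,  0.03884988, -0.01105303,  0.00064594,
       -0.03394002]), 'joint_torque': array([ 1.95075430e+00, -5.10687733e+01, -2.88066137e+01,  1.72455884e-01,
       -6.07568451e-03,  4.57935864e-01]), 'ee_pos': array([0.51207817, 0.21553949, 0.30088034]), 'eef_rot': array([-3.14067664e+00, -7.52656926e-02,  9.80888569e-04]), 'force': array([-0.72965923, -0.92222281, -0.16312543]), 'torque': array([-0.04937305, -0.01924633,  0.02146224]), 'width': 0.49993268386501494}
```

View pics/w2.png

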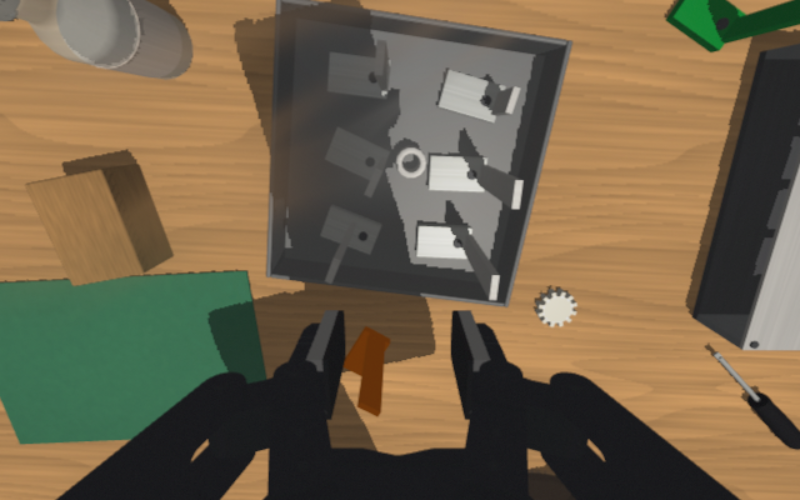

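View pics/t2.png

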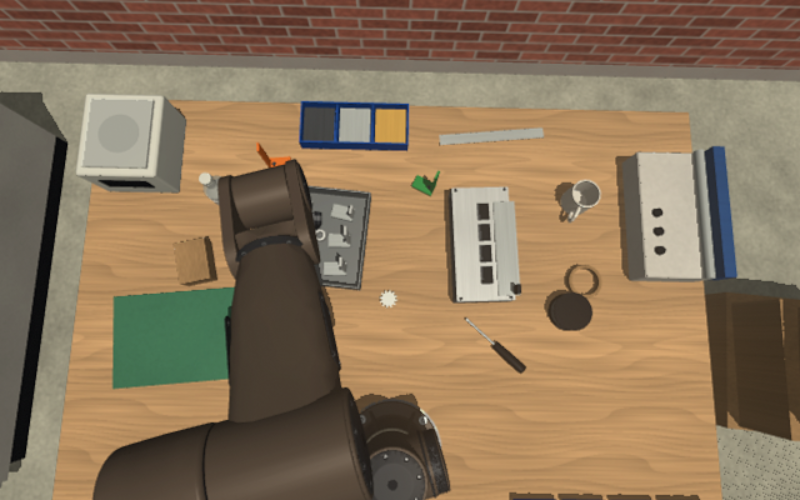

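Top view: the gate is back and the slots are open. Wrist view: L-posts are at (383,65), (375,180), (515,190) and (492,285). The tee is at (348,235), the stub at (510,100) and the spacer at (411,162). Next I'll measure the tops and feet.

```bash
cat > meas.py <<'E'
from h import *
def posts(d,z0=0.125,z1=0.16,lo=(.40,.06),hi=(.70,.36)):
    W=cloud(d);X,Y,Z=[W[...,i] for i in range(3)]
    inb=(X>lo[0])&(X<hi[0])&(Y>lo[1])&(Y<hi[1])
    m=(inb&(Z>0.08)&(Z<z1)).astype(np.uint8)
    n,l,s,c=cv2.connectedComponentsWithStats(m)
    for i in range(1,n):
        q=l==i
        if q.sum()<25: continue
        zt=np.percentile(Z[q],95)
        if zt<z0: continue
        t=q&(Z>zt-.006)
        P=np.stack([X[t],Y[t]],1).astype(np.float32); r=cv2.minAreaRect(P)
        a=np.stack([X[q],Y[q]],1); a=a-a.mean(0); 
        print("px",np.round(c[i]*1.25),"n",q.sum(),"ztop",round(float(zt),4),"top n",t.sum(),"rect c",np.round(r[0],4),"sz",np.round(np.array(r[1])*1000,1),"ang",round(r[2],1))
if __name__=="__main__":
    import sys
    posts(load(sys.argv[1]))
E
python3 meas.py w2
python3 - <<'E'
from h import *
d=load("w2");W=cloud(d);X,Y,Z=[W[...,i] for i in range(3)]
m=((X>.42)&(X<.68)&(Y>.08)&(Y<.34)&(Z>.012)&(Z<.022)).astype(np.uint8)
m=cv2.morphologyEx(m,cv2.MORPH_OPEN,np.ones((3,3)))
n,l,s,c=cv2.connectedComponentsWithStats(m)
for i in range(1,n):
    if s[i,4]<200: continue
    q=l==i;P=np.stack([X[q],Y[q]],1).astype(np.float32); r=cv2.minAreaRect(P)
    print(np.round(c[i]*1.25),s[i,4],"z",Z[q].mean(),np.round(r[0],4),np.round(np.array(r[1])*1000,1),r[2])
E
```

```text
px [381.  61.] n 317 ztop 0.1463 top n 205 rect c [0.6355 0.2336] sz [ 6.  21.8] ang 86.1
px [375. 178.] n 186 ztop 0.1466 top n 151 rect c [0.5497 0.2357] sz [ 5.9 21.8] ang 67.4
px [508. 188.] n 544 ztop 0.146 top n 190 rect c [0.5462 0.1257] sz [22.   6.6] ang 1.3
px [337. 260.] n 242 ztop 0.1462 top n 133 rect c [0.4775 0.2667] sz [ 5.9 22.2] ang 70.9
px [487. 275.] n 483 ztop 0.1458 top n 155 rect c [0.469 0.134] sz [22.4  6.4] ang 0.8
[354.  75.] 1256 z 0.01738550786224128 [0.6377 0.2605] [59.7 36. ] 85.80517578125
[470.  95.] 1382 z 0.017426313881514645 [0.6237 0.1459] [59.8 36.3] 77.7558364868164
[355. 153.] 1157 z 0.01738959662141253 [0.5601 0.2608] [60.1 36.2] 67.59565734863281
[456. 173.] 1168 z 0.01746152103406408 [0.546  0.1527] [35.9 59.9] 0.3770276606082916
[351. 229.] 994 z 0.01733607747864737 [0.4774 0.2666] [59.7 36.4] 70.74424743652344
[442. 241.] 998 z 0.017363518534119167 [0.4693 0.1607] [59.9 36.6] 89.41947937011719
```

Sizes match exactly: the feet are 60×36, the uprights 22×6, and the tops sit at 0.146. Post C, with its upright at (0.546,0.126), goes first, into slot 3.

Emit:
{"fn": "apply_moves", "kwargs": {"steps": [[1.7,-4.4,-4,0,0,-0.2,0],[1.7,-4.4,-4,0,0,0,0],[0,0,-2,0,0,0,0],[0,0,0,0,0,0,0]]}}

```text
time_s: 4.92
ee_pos: [0.5456, 0.1238, 0.2004]
eef_rot: [3.141, 0.012, -0.004]
force: [-0.2, -0.1, 1.0]
width: 0.496
```

Run:
```python
from h import *
from meas import posts
s=get_state();print(s["ee_pos"],s["eef_rot"]);d=snap("wrist","w3");posts(d)
```

```text
[0.54556795 0.12375608 0.20042275] [ 3.1411506   0.01203476 -0.00421999]
px [191. 101.] n 1979 ztop 0.1459 top n 602 rect c [0.6355 0.2334] sz [ 7.4 22. ] ang 86.5
px [211. 255.] n 1305 ztop 0.1459 top n 397 rect c [0.5499 0.2357] sz [ 7.1 23.3] ang 67.5
px [394. 263.] n 479 ztop 0.1462 top n 300 rect c [0.5462 0.1258] sz [22.9  5.5] ang 0.4
px [179. 359.] n 1240 ztop 0.1456 top n 334 rect c [0.4773 0.2667] sz [ 6.7 24. ] ang 71.7
px [381. 372.] n 548 ztop 0.1459 top n 226 rect c [0.4693 0.1341] sz [22.3  5.5] ang 0.2
```

View pics/w3.png

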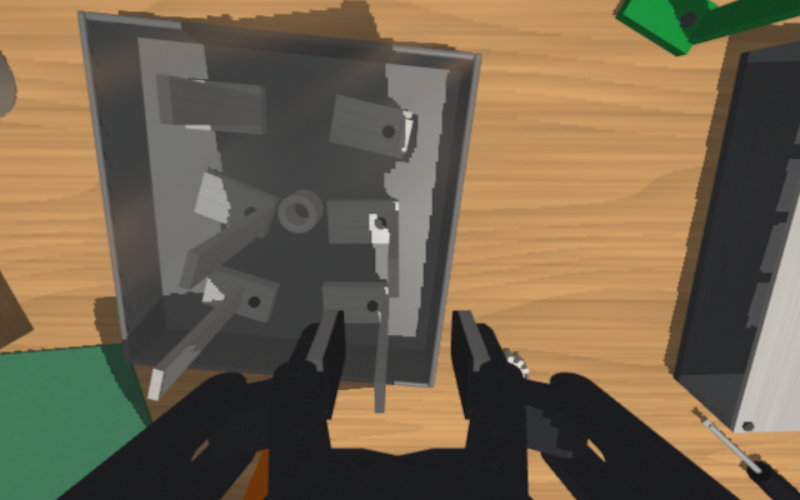

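Measurements repeat within 0.3 mm. Going down to grip.

Emit:
{"fn": "apply_moves", "kwargs": {"steps": [[0,0,-5,0,0,0,0],[0,0,-4.4,0,0,0,0],[0,0,0,0,0,0,0],[0,0,0,0,0,0,1],[0,0,0,0,0,0,1]]}}

```text
time_s: 5.6
ee_pos: [0.5471, 0.1254, 0.1095]
eef_rot: [-3.141, -0.016, -0.005]
force: [0.1, 1.1, 0.6]
width: 0.082
```

Emit:
{"fn": "apply_moves", "kwargs": {"steps": [[0,0,0,0,0,0,1],[0,0,0,0,0,0,1],[0,0,0,0,0,0,1]]}}

```text
time_s: 5.98
ee_pos: [0.5471, 0.1256, 0.1095]
eef_rot: [-3.141, -0.015, -0.006]
force: [-0.6, 2.1, 7.4]
width: 0.053
```

Emit:
{"fn": "apply_moves", "kwargs": {"steps": [[0,0,3,0,0,0,1],[0,0,5,0,0,0,1],[0,0,6,0,0,0,1],[0,-2,4,0,0,0.2,1],[0,0,0,0,0,0,1]]}}

```text
time_s: 6.6
ee_pos: [0.5469, 0.1046, 0.2913]
eef_rot: [-3.141, -0.069, -0.011]
force: [0.3, 0.0, -3.7]
width: 0.061
```

```bash
cat > key.py <<'E'
from h import *
O=np.array([0.5343,-0.2324]); A=np.radians(2.6)
yd=np.array([np.cos(A),np.sin(A)]); xd=np.array([np.sin(A),-np.cos(A)])
SL=[-84,-28,28,84]
def tcp(slot,ox,oz,th,hz=104.5,dx=0.,dy=0.):
    t=np.radians(th); x=ox+(27+dx)*np.cos(t)-hz*np.sin(t); z=oz+(27+dx)*np.sin(t)+hz*np.cos(t)
    p=O+xd*x/1000+yd*(SL[slot]+dy)/1000
    return np.r_[p,z/1000]
def rot(th,az=2.6):
    a=np.radians(az)
    B=R.from_matrix(np.array([[np.cos(a),np.sin(a),0],[np.sin(a),-np.cos(a),0],[0,0,-1]]).T)
    return R.from_rotvec(-np.radians(th)*np.array([*yd,0]))*B
def err(slot,ox,oz,th,**k):
    s=get_state(); T=tcp(slot,ox,oz,th,**k); 
    dr=(rot(th)*R.from_rotvec(s["eef_rot"]).inv()).as_rotvec(degrees=True)/10
    print("target",np.round(T,4),"delta cm",np.round((T-s["ee_pos"])*100,2),"turn",np.round(dr,2))
def post(slot,hz=104.5,dx=0.):
    s=get_state(); Rt=R.from_rotvec(s["eef_rot"]); u=-Rt.as_matrix()[:,2]
    th=np.degrees(np.arctan2(-(u[:2]@xd),u[2])); p=s["ee_pos"][:2]-O
    x=p@xd*1000;y=p@yd*1000;t=np.radians(th);z=s["ee_pos"][2]*1000
    ox=x-(27+dx)*np.cos(t)+hz*np.sin(t); oz=z-(27+dx)*np.sin(t)-hz*np.cos(t)
    return ox,oz,th,y-SL[slot]
E
cat > path.py <<'E'
from key import *; from plan import clear
KF=[(40,112,45),(18,88,45),(-9,56,45),(-26,38,10),(-30,33,0),(-36.5,26,0),(-36.5,9,0)]
m=[]
for a,b in zip(KF[:-1],KF[1:]):
    a=np.array(a,float);b=np.array(b,float)
    print(a,b,[tuple(np.round(clear((a+(b-a)*s)[:2],np.radians((a+(b-a)*s)[2])),1)) for s in np.linspace(0,1,7)])
for k in KF: print(k,np.round(tcp(3,*k),4))
s=get_state();print(s["ee_pos"],s["force"],s["width"]); snap("wrist","w4")
E
python3 path.py
```

```text
[ 40. 112.  45.] [18. 88. 45.] [(np.float64(13.6), np.float64(82.8)), (np.float64(10.8), np.float64(78.8)), (np.float64(8.2), np.float64(74.8)), (np.float64(7.8), np.float64(70.8)), (np.float64(7.5), np.float64(66.8)), (np.float64(7.3), np.float64(62.8)), (np.float64(4.3), np.float64(58.8))]
[18. 88. 45.] [-9. 56. 45.] [(np.float64(4.3), np.float64(58.8)), (np.float64(1.3), np.float64(53.5)), (np.float64(1.9), np.float64(48.1)), (np.float64(2.5), np.float64(42.8)), (np.float64(3.1), np.float64(37.5)), (np.float64(3.7), np.float64(32.1)), (np.float64(4.0), np.float64(26.8))]
[-9. 56. 45.] [-26.  38.  10.] [(np.float64(4.0), np.float64(26.8)), (np.float64(4.6), np.float64(26.1)), (np.float64(7.1), np.float64(25.5)), (np.float64(9.3), np.float64(25.1)), (np.float64(8.2), np.float64(24.9)), (np.float64(7.6), np.float64(24.8)), (np.float64(7.6), np.float64(24.8))]
[-26.  38.  10.] [-30.  33.   0.] [(np.float64(7.6), np.float64(24.8)), (np.float64(7.8), np.float64(24.8)), (np.float64(8.1), np.float64(24.9)), (np.float64(8.5), np.float64(24.9)), (np.float64(9.0), np.float64(24.9)), (np.floa
[... 331 characters left out ...]
.float64(3.5), np.float64(18.0))]
[-36.5  26.    0. ] [-36.5   9.    0. ] [(np.float64(3.5), np.float64(18.0)), (np.float64(3.5), np.float64(15.2)), (np.float64(3.5), np.float64(12.3)), (np.float64(3.5), np.float64(9.5)), (np.float64(3.5), np.float64(6.7)), (np.float64(3.5), np.float64(3.8)), (np.float64(3.5), np.float64(1.0))]
(40, 112, 45) [ 0.6175 -0.2138  0.205 ]
(18, 88, 45) [ 0.6165 -0.1918  0.181 ]
(-9, 56, 45) [ 0.6153 -0.1649  0.149 ]
(-26, 38, 10) [ 0.6174 -0.2111  0.1456]
(-30, 33, 0) [ 0.6181 -0.2256  0.1375]
(-36.5, 26, 0) [ 0.6178 -0.2191  0.1305]
(-36.5, 9, 0) [ 0.6178 -0.2191  0.1135]
[0.54687967 0.10459293 0.29134511] [ 0.29204993  0.03225609 -3.69720275] 0.06070326743813791
```

View pics/w4.png

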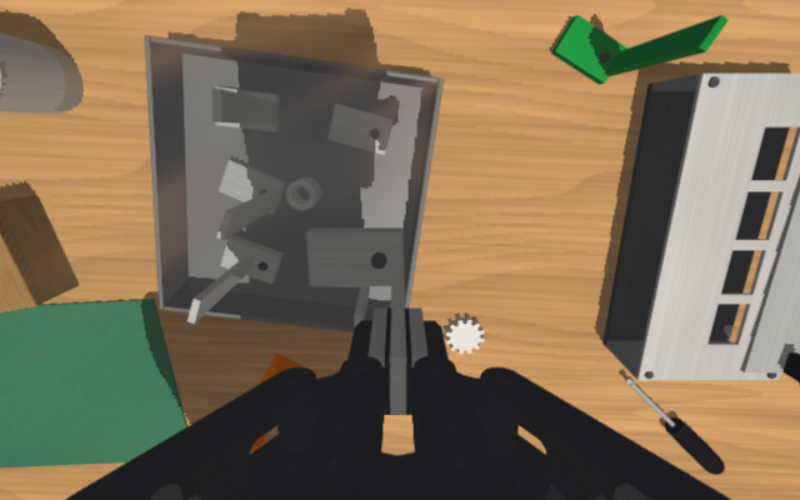

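The post hangs square in the jaws, with its foot at (355,255). I'll carry it to the rack while tilting it.

Emit:
{"fn": "apply_moves", "kwargs": {"steps": [[1.4,-5.5,0,0,0,0,1],[1.4,-5.5,0,0,0,0,1],[1.4,-5.5,0,-0.5,0,0,1],[1.4,-5.5,0,-0.5,-0.02,0,1],[1.4,-5.5,0,-0.5,-0.03,0,1]]}}

```text
time_s: 7.28
ee_pos: [0.6162, -0.171, 0.2857]
eef_rot: [2.877, 0.064, 0.001]
force: [0.6, -0.3, -1.7]
width: 0.063
```

Emit:
{"fn": "apply_moves", "kwargs": {"steps": [[0,-5,0,-1,-0.04,0,1],[0,0,0,-1,-0.05,0,1],[0,0,0,-1,-0.05,0,1],[0,0,0,0,0,0,1]]}}

```text
time_s: 7.78
ee_pos: [0.6158, -0.2176, 0.2841]
eef_rot: [2.357, 0.056, 0.015]
force: [1.0, 0.6, -2.9]
width: 0.062
```

Run:
```python
from key import *
s=get_state(); print(s["ee_pos"],s["qpos"],s["force"]); print(post(3)); err(3,58,124,45)
snap("wrist","w5");snap("side","s5")
```

```text
[ 0.61582567 -0.21761018  0.28410149] [-0.16982643  0.4912175   1.62275739 -0.91600518  1.05715222  1.84039495] [ 1.03981205  0.58965699 -2.88011198]
(np.float64(43.602191397437224), np.float64(191.0450174641805), np.float64(44.92470670974879), np.float64(-1.8873493264269712))
target [ 0.6184 -0.2318  0.217 ] delta cm [ 0.25 -1.42 -6.71] turn [-0.01 -0.04  0.  ]
```

View pics/w5.png

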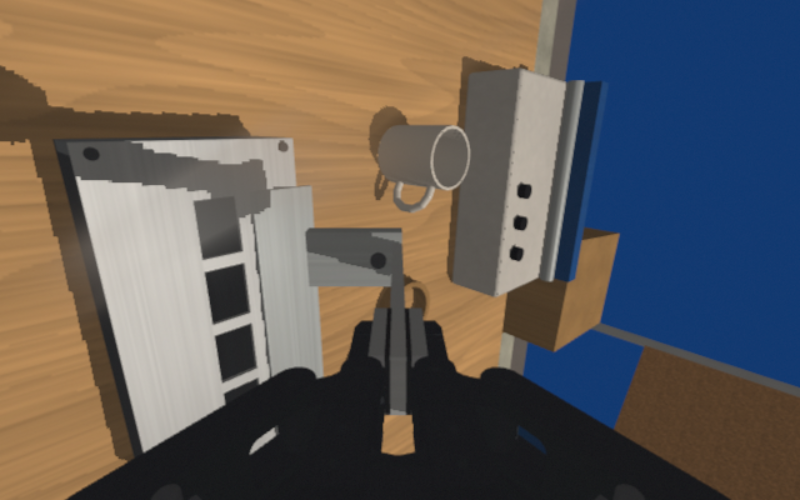

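View pics/s5.png

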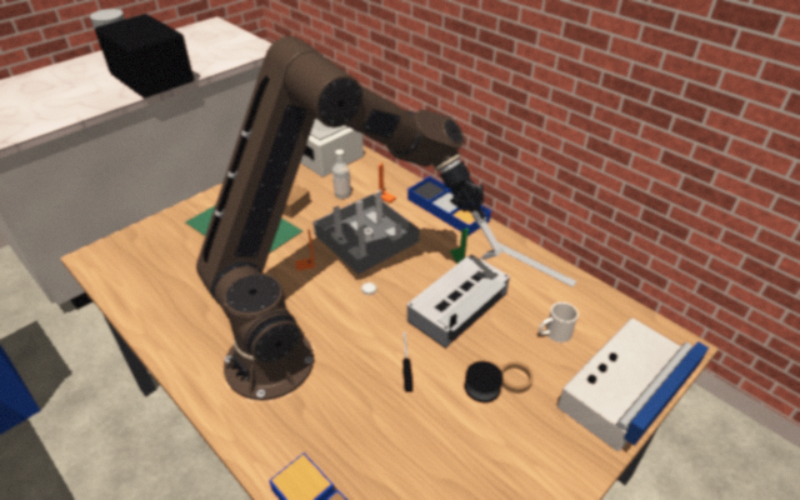

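The tilt works: the post is at 44.9°, toe toward the slots at (220,225). Before inserting I'll refine the slot positions from this close view.

```bash
cat > slots.py <<'E'
from key import *
import sys
def slots(d,xmin=0.36):
    W=cloud(d);X,Y,Z=[W[...,i] for i in range(3)]
    f,cx,cy=K(d);T=np.array(d["world_from_camera"])
    v,u=np.mgrid[0:400,0:640]; r=np.stack([(u-cx)/f,(v-cy)/f,np.ones_like(u,float)],-1)@T[:3,:3].T
    P=T[:3,3]+r*((0.076-T[2,3])/r[...,2])[...,None]
    q=(P[...,:2]-O); rx=q@xd*1000; ry=q@yd*1000
    m=((abs(rx)<26)&(abs(ry)<120)&(Z<0.066)&(Z>-.02)).astype(np.uint8)
    n,l,s,c=cv2.connectedComponentsWithStats(m)
    for i in range(1,n):
        if s[i,4]<60: continue
        k=l==i; R_=cv2.minAreaRect(np.stack([rx[k],ry[k]],1).astype(np.float32))
        print(np.round(c[i]*1.25),s[i,4],"x",np.round(np.percentile(rx[k],[1,99]),1),"y",np.round(np.percentile(ry[k],[1,99]),1),"rect",np.round(R_[0],1),np.round(R_[1],1),round(R_[2],1))
    m=(abs(ry)<150)&(rx>-80)&(rx<-25)&(abs(Z-.076)<.006); print("deck z",np.median(Z[m]))
slots(load(sys.argv[1]))
E
python3 slots.py w5; python3 slots.py t2; python3 slots.py w2
```

```text
[218. 225.] 1447 x [-15.3  14.5] y [ 63.5 107.3] rect [-0.3 85.3] [44.7 30.5] 89.9
[227. 292.] 1211 x [-15.3  14.5] y [ 8.  51.2] rect [-0.4 29.5] [44.  30.3] 90.0
[235. 351.] 1020 x [-15.3  14.5] y [-47.5  -4.9] rect [ -0.4 -26.2] [43.3 30.3] 90.0
[240. 390.] 204 x [-15.4  14. ] y [-71.  -60.7] rect [ -0.5 -65.8] [30.3 10.9] 1.8
deck z 0.07667669683858391
[482. 211.] 125 x [-16.2  14.4] y [ 63.1 104.1] rect [-1.4 83.6] [41.4 29.7] 86.9
[483. 232.] 127 x [-16.2  14.3] y [ 6.3 46.8] rect [-1.2 28.2] [44.  29.5] 86.8
[484. 253.] 136 x [-16.2  14.2] y [-49.6  -6.5] rect [ -1.2 -28. ] [43.4 29.3] 86.8
[486. 274.] 136 x [-16.3  14.1] y [-104.8  -62.2] rect [ -1.2 -85. ] [46.  29.1] 86.8
deck z 0.07534776284663192
deck z 0.07630187212140727
```

```bash
sed -i 's/^O=.*;/O=np.array([0.5353,-0.2319]);/' key.py
python3 - <<'E'
from key import *
err(3,58,124,45,dy=.9); err(3,22,87.6,45,dy=.9); print(xd,yd)
E
```

```text
target [ 0.6203 -0.2312  0.217 ] delta cm [ 0.4  -1.22 -6.92] turn [-0.02 -0.02  0.01]
target [ 0.6186 -0.1953  0.1806] delta cm [  0.24   2.37 -10.56] turn [-0.02 -0.02  0.01]
[ 0.04536299 -0.99897057] [0.99897057 0.04536299]
```

Emit:
{"fn": "apply_moves", "kwargs": {"steps": [[0.2,-0.6,-3,0,0,0,1],[0.2,-0.6,-3,0,0,0,1],[0,0,-0.9,0,0,0,1],[0,0,0,0,0,0,1]]}}

```text
time_s: 8.38
ee_pos: [0.6202, -0.2321, 0.2186]
eef_rot: [2.356, 0.05, 0.019]
force: [0.1, 0.2, -1.7]
width: 0.059
```

Run:
```python
from key import *
s=get_state(); print(post(3)); err(3,58,124,45,dy=.9); err(3,22,87.6,45,dy=.9)
snap("wrist","w6")
```

```text
(np.float64(58.78400529153686), np.float64(125.55975499120395), np.float64(44.984771108387484), np.float64(0.7925886049952169))
target [ 0.6203 -0.2312  0.217 ] delta cm [ 0.01  0.08 -0.16] turn [-0.   -0.01  0.02]
target [ 0.6186 -0.1953  0.1806] delta cm [-0.16  3.68 -3.8 ] turn [-0.   -0.01  0.02]
```

View pics/w6.png

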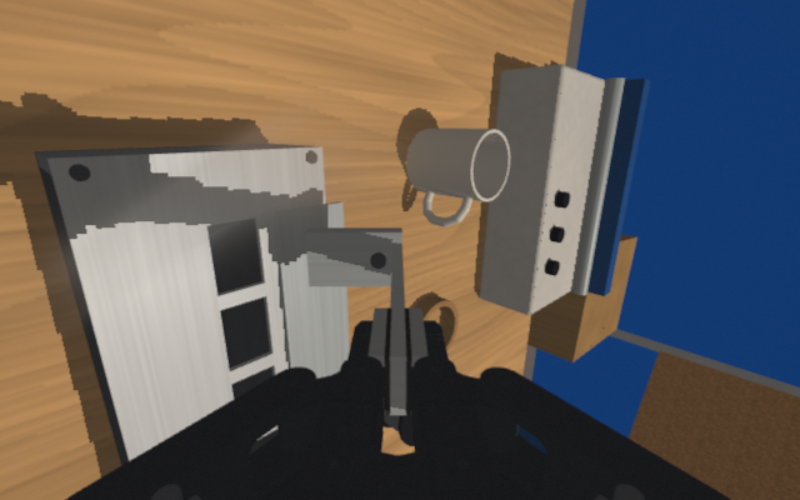

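Emit:
{"fn": "apply_moves", "kwargs": {"steps": [[-0.05,1.2,-1.3,0,0,0,1],[-0.05,1.2,-1.3,0,0,0,1],[-0.05,1.25,-1.2,0,0,0,1],[0,0,0,0,0,0,1]]}}

```text
time_s: 8.93
ee_pos: [0.6188, -0.1944, 0.1802]
eef_rot: [2.355, 0.052, 0.02]
force: [0.4, 0.0, -2.1]
width: 0.061
```

Run:
```python
from key import *
s=get_state(); print(s["force"],post(3)); err(3,22,87.6,45,dy=.9); err(3,-9.5,56,45,dy=.9)
```

```text
[ 0.40800371  0.03499335 -2.0725392 ] (np.float64(21.15185395445755), np.float64(87.26184302856906), np.float64(45.027645833413125), np.float64(1.1540624595436384))
target [ 0.6186 -0.1953  0.1806] delta cm [-0.02 -0.09  0.04] turn [ 0.   -0.01  0.01]
target [ 0.6172 -0.1638  0.149 ] delta cm [-0.16  3.06 -3.12] turn [ 0.   -0.01  0.01]
```

Emit:
{"fn": "apply_moves", "kwargs": {"steps": [[-0.05,1.0,-1.05,0,0,0,1],[-0.05,1.0,-1.05,0,0,0,1],[-0.05,1.0,-1.0,0,0,0,1],[0,0,0,0,0,0,1]]}}

```text
time_s: 9.43
ee_pos: [0.617, -0.1644, 0.1483]
eef_rot: [2.355, 0.053, 0.018]
force: [0.3, 0.6, -2.4]
width: 0.063
```

Run:
```python
from key import *
s=get_state(); print(s["force"],post(3)); 
K=[(-9.5,56,45),(-17,48,27.5),(-26,38,10),(-30,33,0),(-36.5,24,0),(-36.5,9,0)]
for k in K: err(3,*k,dy=.9)
snap("wrist","w7")
```

```text
[ 0.26624073  0.61333961 -2.42586366] (np.float64(-8.892737652367558), np.float64(55.295917019783275), np.float64(45.02783102702362), np.float64(0.7258823104351109))
target [ 0.6172 -0.1638  0.149 ] delta cm [0.01 0.06 0.07] turn [ 0.   -0.02  0.01]
target [ 0.6182 -0.1868  0.1532] delta cm [ 0.12 -2.24  0.49] turn [1.75 0.06 0.01]
target [ 0.6193 -0.2105  0.1456] delta cm [ 0.23 -4.61 -0.27] turn [3.5  0.14 0.01]
target [ 0.62   -0.2251  0.1375] delta cm [ 0.29 -6.07 -1.08] turn [4.5  0.19 0.  ]
target [ 0.6197 -0.2186  0.1285] delta cm [ 0.26 -5.42 -1.98] turn [4.5  0.19 0.  ]
target [ 0.6197 -0.2186  0.1135] delta cm [ 0.26 -5.42 -3.48] turn [4.5  0.19 0.  ]
```

View pics/w7.png

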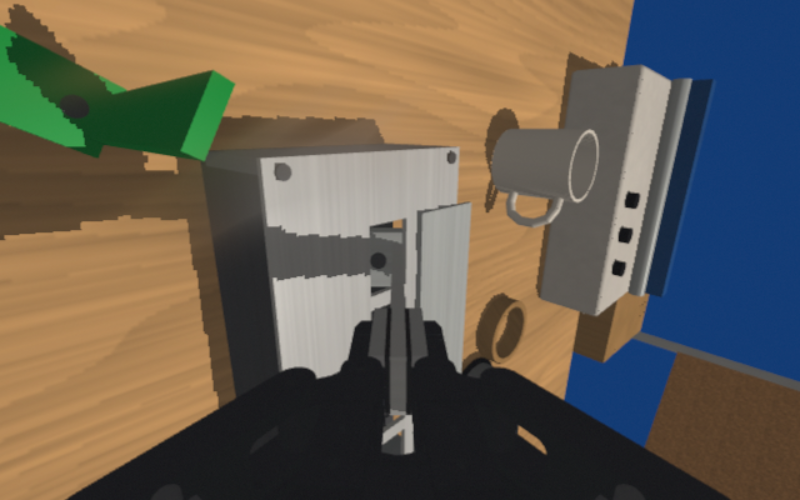

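The foot has passed through the slot, and the hole mark is visible at (378,260). Now righting it inside.

Emit:
{"fn": "apply_moves", "kwargs": {"steps": [[0.06,-1.1,0.35,0.88,0.03,0,1],[0.06,-1.14,0.14,0.87,0.03,0,1],[0.06,-1.2,-0.28,0.88,0.04,0,1],[0.05,-1.17,-0.48,0.87,0.04,0,1],[0,0,0,0,0,0,1]]}}

```text
time_s: 10.1
ee_pos: [0.6192, -0.2143, 0.1472]
eef_rot: [2.966, 0.057, 0.007]
force: [-0.5, -0.1, -3.2]
width: 0.059
```

Run:
```python
from key import *
s=get_state(); print(s["force"],post(3)); 
K=[(-26,38,10),(-30,33,0),(-36.5,24,0),(-36.5,9,0)]
for k in K: err(3,*k,dy=.9)
```

```text
[-0.47084402 -0.13389015 -3.19296144] (np.float64(-22.227925791239844), np.float64(39.63103317036321), np.float64(10.021094847274137), np.float64(0.6555331214533453))
target [ 0.6193 -0.2105  0.1456] delta cm [ 0.01  0.37 -0.16] turn [0.   0.01 0.04]
target [ 0.62   -0.2251  0.1375] delta cm [ 0.07 -1.08 -0.97] turn [1.   0.05 0.04]
target [ 0.6197 -0.2186  0.1285] delta cm [ 0.04 -0.43 -1.87] turn [1.   0.05 0.04]
target [ 0.6197 -0.2186  0.1135] delta cm [ 0.04 -0.43 -3.37] turn [1.   0.05 0.04]
```

Emit:
{"fn": "apply_moves", "kwargs": {"steps": [[0.03,-0.5,-0.5,0.5,0.02,0.02,1],[0.03,-0.5,-0.5,0.5,0.02,0.02,1],[0,0.2,-0.4,0,0,0,1],[0,0.35,-0.4,0,0,0,1],[0,0,0,0,0,0,1]]}}

```text
time_s: 10.72
ee_pos: [0.62, -0.215, 0.1284]
eef_rot: [3.139, 0.079, 0.001]
force: [0.1, -1.8, -2.6]
width: 0.065
```

Run:
```python
from key import *
s=get_state(); print(s["force"],post(3)); 
K=[(-36.5,24,0),(-36.5,9,0)]
for k in K: err(3,*k,dy=.9)
```

```text
[ 0.10527079 -1.81266446 -2.60960161] (np.float64(-39.84687844789406), np.float64(23.83340308264185), np.float64(0.11554082066638427), np.float64(1.3940834391990933))
target [ 0.6197 -0.2186  0.1285] delta cm [-0.03 -0.36  0.01] turn [ 0.01  0.   -0.03]
target [ 0.6197 -0.2186  0.1135] delta cm [-0.03 -0.36 -1.49] turn [ 0.01  0.   -0.03]
```

Emit:
{"fn": "apply_moves", "kwargs": {"steps": [[0,-0.3,0,0,0,0,1],[0,0,-0.6,0,0,0,1],[0,0,-0.6,0,0,0,1],[0,0,-0.3,0,0,0,1],[0,0,0,0,0,0,1]]}}

```text
time_s: 11.35
ee_pos: [0.62, -0.2188, 0.1132]
eef_rot: [-3.14, -0.077, -0.001]
force: [0.2, -0.9, -2.1]
width: 0.063
```

Run:
```python
from key import *
s=get_state(); print(s["force"],post(3)); 
err(3,-36.5,9,0,dy=.9);err(3,-36.5,8,0,dy=.9)
```

```text
[ 0.18356428 -0.88200403 -2.05602267] (np.float64(-36.252846107509136), np.float64(8.738564523575931), np.float64(-0.008185127536656836), np.float64(1.1865099354169786))
target [ 0.6197 -0.2186  0.1135] delta cm [-0.03  0.02  0.03] turn [-0.    0.   -0.02]
target [ 0.6197 -0.2186  0.1125] delta cm [-0.03  0.02 -0.07] turn [-0.    0.   -0.02]
```

Emit:
{"fn": "apply_moves", "kwargs": {"steps": [[0,0,-0.15,0,0,0,1],[0,0,0,0,0,0,0.5],[0,0,0,0,0,0,0],[0,0,0,0,0,0,0],[0,0,2,0,0,0,0]]}}

```text
time_s: 11.98
ee_pos: [0.6195, -0.2186, 0.1311]
eef_rot: [-3.14, -0.077, 0.002]
force: [0.1, -0.2, 0.1]
width: 0.497
```

Emit:
{"fn": "apply_moves", "kwargs": {"steps": [[0,0,6,0,0,0,0],[0,1,6,0,0,0,0],[0,3,3,0,0,0,0],[0,0,0,0,0,0,0]]}}

```text
time_s: 12.48
ee_pos: [0.6207, -0.1776, 0.285]
eef_rot: [3.139, 0.08, 0.009]
force: [-0.3, 0.7, 0.1]
width: 0.498
```

```bash
cat > rk.py <<'E'
from key import *
import sys
d=snap("wrist",sys.argv[1])
W=cloud(d);X,Y,Z=[W[...,i] for i in range(3)]
q=np.stack([X,Y],-1)-O; rx=q@xd*1000; ry=q@yd*1000
m=((abs(rx)<60)&(abs(ry)<110)&(Z>0.1)&(Z<.16)).astype(np.uint8)
n,l,s,c=cv2.connectedComponentsWithStats(m)
for i in range(1,n):
    k=l==i
    if k.sum()<25: continue
    zt=np.percentile(Z[k],95); t=k&(Z>zt-.006); b=k&(Z<.115)
    P=np.stack([rx[t],ry[t]],1).astype(np.float32); r=cv2.minAreaRect(P)
    print("px",np.round(c[i]*1.25),k.sum(),"ztop",round(float(zt),4),"c",np.round(r[0],1),"sz",np.round(r[1],1),"ang",round(r[2],1),"low mean x,y",np.round([rx[b].mean(),ry[b].mean()],1) if b.sum() else None)
print(get_state()["ee_pos"],get_state()["eef_rot"],get_state()["width"])
E
python3 rk.py w8
```

```text
px [450. 237.] 347 ztop 0.1491 c [-8.4 84.6] sz [ 6.1 22.3] ang 0.1 low mean x,y [-10.4  87.1]
[ 0.62019248 -0.17838339  0.28286713] [3.13966404 0.07894373 0.00462559] 0.4956527592321275
```

View pics/w8.png

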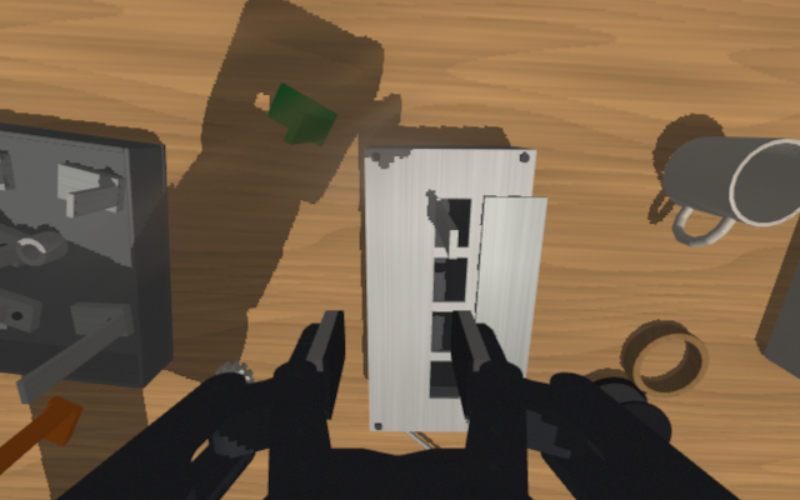

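Post C stands in slot 3: its upright is at rack x −8.4, y 84.6, top at 0.149, and it shows at (452,240). Next is post D.

Emit:
{"fn": "apply_moves", "kwargs": {"steps": [[-2.5,5.3,0,0,0,-0.1,0],[-2.5,5.3,0,0,0,-0.1,0],[-2.5,5.3,0,0,0,-0.1,0],[-2.5,5.3,0,0,0,0,0],[-2.5,5.3,0,0,0,0,0]]}}

```text
time_s: 13.15
ee_pos: [0.494, 0.0869, 0.2806]
eef_rot: [3.141, -0.007, -0.002]
force: [0.3, 0.8, -0.1]
width: 0.498
```

Emit:
{"fn": "apply_moves", "kwargs": {"steps": [[-2.5,4.7,-3,0,0,0,0],[0,0,-5,0,0,0,0],[0,0,0,0,0,0,0]]}}

```text
time_s: 13.52
ee_pos: [0.4685, 0.1328, 0.199]
eef_rot: [3.14, -0.004, -0.01]
force: [-0.2, 0.2, -0.2]
width: 0.497
```

Run:
```python
from h import *
from meas import posts
s=get_state();print(s["ee_pos"],s["eef_rot"],np.degrees(2*s["eef_rot"][1]/s["eef_rot"][0]));d=snap("wrist","w9");posts(d)
```

```text
[0.46845467 0.1327724  0.19901339] [ 3.14016335 -0.00447176 -0.00968487] -0.16318442988133744
px [204. 121.] n 1839 ztop 0.1459 top n 575 rect c [0.5495 0.2358] sz [ 7.1 22.2] ang 68.3
px [171. 250.] n 1648 ztop 0.1458 top n 452 rect c [0.4774 0.2667] sz [ 7.1 22.9] ang 71.8
px [395. 264.] n 471 ztop 0.1461 top n 293 rect c [0.4691 0.134 ] sz [ 5.5 22.2] ang 89.8
```

View pics/w9.png

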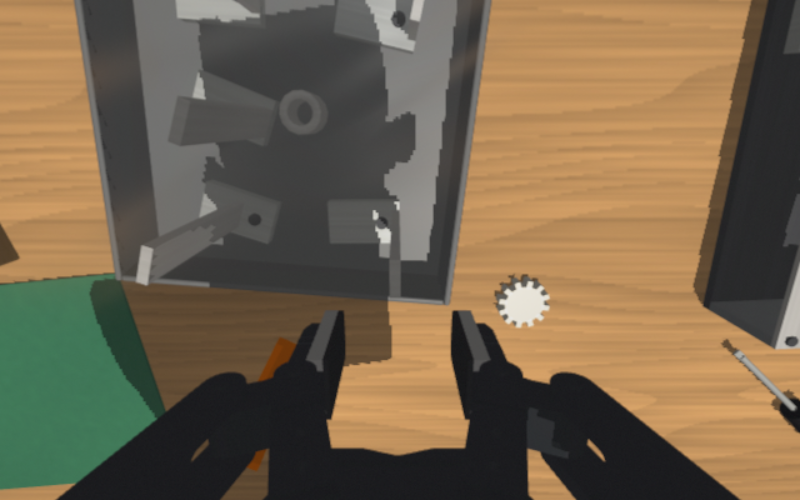

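Emit:
{"fn": "apply_moves", "kwargs": {"steps": [[0.05,0.1,-5,0,0,0,0],[0,0,-4.3,0,0,0,0],[0,0,0,0,0,0,0.5],[0,0,0,0,0,0,1],[0,0,0,0,0,0,1]]}}

```text
time_s: 14.2
ee_pos: [0.4718, 0.134, 0.1111]
eef_rot: [-3.141, 0.006, -0.008]
force: [1.2, -1.4, 5.1]
width: 0.061
```

Emit:
{"fn": "apply_moves", "kwargs": {"steps": [[0,0,0,0,0,0,1],[0,0,0,0,0,0,1],[0,0,0,0,0,0,1]]}}

```text
time_s: 14.58
ee_pos: [0.4718, 0.134, 0.1111]
eef_rot: [-3.142, 0.005, -0.009]
force: [0.6, -4.8, 8.3]
width: 0.059
```

Emit:
{"fn": "apply_moves", "kwargs": {"steps": [[0,0,3,0,0,0,1],[0,0,5,0,0,0,1],[0,0,6,0,0,0,1],[1,-3,3,0,0,0.1,1],[1.5,-5.5,0,0,0,0.1,1]]}}

```text
time_s: 15.2
ee_pos: [0.4962, 0.0492, 0.2829]
eef_rot: [3.141, 0.055, 0.012]
force: [1.3, -0.5, -3.4]
width: 0.056
```

Emit:
{"fn": "apply_moves", "kwargs": {"steps": [[1.5,-5.5,0,0,0,0.1,1],[1.5,-5.5,0,-0.5,0,0,1],[1.5,-5.5,0,-0.5,0,0,1],[1.4,-5.5,0,-1,-0.05,0,1],[1,-5,0,-1,-0.05,0,1]]}}

```text
time_s: 15.82
ee_pos: [0.5649, -0.2229, 0.2807]
eef_rot: [2.611, 0.06, 0.011]
force: [0.0, -0.2, -3.2]
width: 0.059
```

Emit:
{"fn": "apply_moves", "kwargs": {"steps": [[0,-1,-1,-0.8,-0.05,0,1],[0,0,-1,-0.7,-0.05,0,1],[0,0,0,0,0,0,1]]}}

```text
time_s: 16.2
ee_pos: [0.5641, -0.2298, 0.2583]
eef_rot: [2.356, 0.056, 0.019]
force: [-0.2, 0.7, -2.5]
width: 0.059
```

```bash
python3 - <<'E'
from key import *
s=get_state(); print(s["ee_pos"],s["force"],s["width"],post(2,106.1)); err(2,58,124,45,dy=2.7,hz=106.1); snap("wrist","w10")
E
python3 slots.py w10
```

```text
[ 0.56408966 -0.22980009  0.2582519 ] [-0.22628374  0.702239   -2.50691356] 0.058513096974597306 (np.float64(55.083185211389015), np.float64(164.1020172359224), np.float64(44.96518735499198), np.float64(0.8552769516565171))
target [ 0.5661 -0.2326  0.2181] delta cm [ 0.2  -0.28 -4.01] turn [-0.   -0.02 -0.  ]
[204. 136.] 570 x [-14.9  15. ] y [ 93.8 106.2] rect [ 0.1 99.6] [13.3 30.4] 89.9
[205. 188.] 351 x [-15.1  13.9] y [61.4 84. ] rect [-0.1 74.1] [25.4 30.1] 89.8
[218. 240.] 1673 x [-14.9  14.9] y [ 6.5 50.2] rect [ 0.  28.3] [44.6 30.4] 90.0
[228. 310.] 1379 x [-15.  15.] y [-48.8  -5.9] rect [ -0.  -27.4] [43.8 30.4] 90.0
[237. 372.] 1111 x [-15.   14.8] y [-103.5  -62. ] rect [ -0.1 -83.1] [43.1 30.3] 90.0
deck z 0.07664883530251804
```

View pics/w10.png

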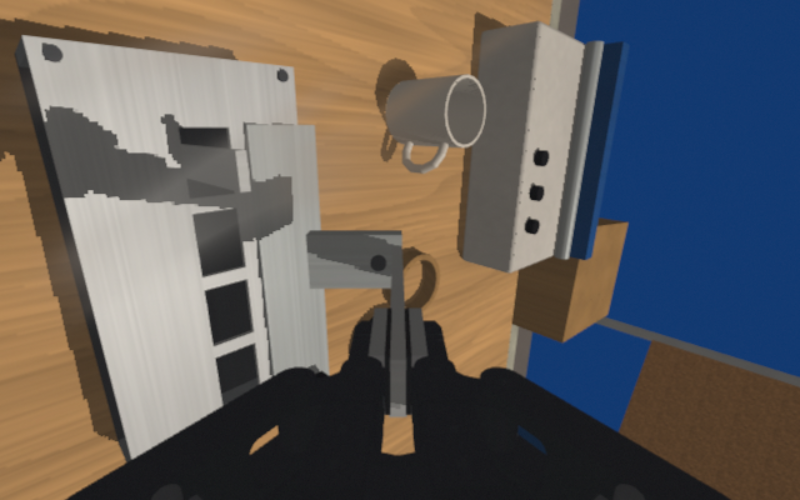

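The slot frame now fits to 0.5 mm. Inserting D in slot 2.

Emit:
{"fn": "apply_moves", "kwargs": {"steps": [[0.1,-0.15,-2,0,0,0,1],[0.1,-0.13,-2,0,0,0,1],[-0.05,1.2,-1.2,0,0,0,1],[-0.05,1.2,-1.2,0,0,0,1],[-0.05,1.0,-1.0,0,0,0,1]]}}

```text
time_s: 16.88
ee_pos: [0.5655, -0.1997, 0.1861]
eef_rot: [2.356, 0.051, 0.023]
force: [0.5, 1.0, -2.8]
width: 0.059
```

Run:
```python
from key import *
s=get_state(); print(s["ee_pos"],s["force"],s["width"],post(2,106.1)); err(2,22,87.6,45,dy=2.7,hz=106.1);err(2,-9.5,56,45,dy=2.7,hz=106.1)
```

```text
[ 0.5654848  -0.19967293  0.18606487] [ 0.45225038  0.95775433 -2.77764847] 0.058888932965543435 (np.float64(25.06776446481191), np.float64(91.92534410691454), np.float64(44.97580043409797), np.float64(3.615644894353924))
target [ 0.5644 -0.1966  0.1817] delta cm [-0.11  0.31 -0.43] turn [-0.    0.01  0.01]
target [ 0.563  -0.1651  0.1501] delta cm [-0.25  3.45 -3.59] turn [-0.    0.01  0.01]
```

Emit:
{"fn": "apply_moves", "kwargs": {"steps": [[-0.1,0.9,-1,0,0,0,1],[-0.05,0.9,-0.9,0,0,0,1],[-0.05,0.9,-0.9,0,0,0,1],[-0.05,0.7,-0.7,0,0,0,1],[0,0,0,0,0,0,1]]}}

```text
time_s: 17.5
ee_pos: [0.5626, -0.1651, 0.1496]
eef_rot: [2.355, 0.055, 0.021]
force: [-0.1, -0.3, -2.4]
width: 0.059
```

Run:
```python
from key import *
s=get_state(); print(s["force"],post(2,106.1)); 
for k in [(-9.5,56,45),(-17,48,27.5),(-26,38,10),(-30,33,0)]: err(2,*k,dy=2.7,hz=106.1)
```

```text
[-0.1476323  -0.34493879 -2.44924869] (np.float64(-9.461539029817985), np.float64(55.48799160598627), np.float64(45.041931309316034), np.float64(2.2682607873913554))
target [ 0.563  -0.1651  0.1501] delta cm [ 0.04 -0.    0.06] turn [ 0.   -0.01 -0.  ]
target [ 0.5641 -0.1885  0.1546] delta cm [ 0.15 -2.34  0.5 ] turn [ 1.75  0.07 -0.  ]
target [ 0.5652 -0.2127  0.1472] delta cm [ 0.26 -4.76 -0.24] turn [ 3.5   0.15 -0.01]
target [ 0.5658 -0.2275  0.1391] delta cm [ 0.33 -6.24 -1.05] turn [ 4.5   0.2  -0.01]
```

Emit:
{"fn": "apply_moves", "kwargs": {"steps": [[0.07,-1.15,0.35,0.88,0.03,0,1],[0.07,-1.2,0.15,0.87,0.04,0,1],[0.06,-1.2,-0.3,0.88,0.04,0,1],[0.05,-1.2,-0.44,0.87,0.04,0,1],[0.05,-1.4,-0.8,1,0.04,0,1]]}}

```text
time_s: 18.12
ee_pos: [0.566, -0.2275, 0.1409]
eef_rot: [-3.136, -0.072, -0.007]
force: [-0.0, 0.9, -4.0]
width: 0.058
```

Run:
```python
from key import *
s=get_state(); print(s["force"],post(2,106.1)); 
for k in [(-30,33,0),(-36.5,24,0),(-36.5,9,0)]: err(2,*k,dy=2.7,hz=106.1)
```

```text
[-0.03015858  0.86718213 -3.96280999] (np.float64(-30.410425811328764), np.float64(34.90096119172472), np.float64(-0.24351148583511287), np.float64(2.863890535506979))
target [ 0.5658 -0.2275  0.1391] delta cm [-0.02  0.   -0.18] turn [-0.03  0.02 -0.  ]
target [ 0.5655 -0.221   0.1301] delta cm [-0.05  0.65 -1.08] turn [-0.03  0.02 -0.  ]
target [ 0.5655 -0.221   0.1151] delta cm [-0.05  0.65 -2.58] turn [-0.03  0.02 -0.  ]
```

Emit:
{"fn": "apply_moves", "kwargs": {"steps": [[-0.03,0.3,-0.5,0,0,0,1],[0,0.3,-0.6,0,0,0,1],[0,0,-0.6,0,0,0,1],[0,0,-0.6,0,0,0,1],[0,0,0,0,0,0,1]]}}

```text
time_s: 18.75
ee_pos: [0.5652, -0.2205, 0.1162]
eef_rot: [3.141, 0.071, 0.001]
force: [0.6, -0.3, -2.2]
width: 0.065
```

Run:
```python
from key import *
s=get_state(); print(s["force"],post(2,106.1)); 
for k in [(-36.5,8,0)]: err(2,*k,dy=2.7,hz=106.1)
```

```text
[ 0.62792412 -0.26829132 -2.15448624] (np.float64(-36.99482287720513), np.float64(10.145002671920253), np.float64(0.005854213403601635), np.float64(2.4205711660047733))
target [ 0.5655 -0.221   0.1141] delta cm [ 0.03 -0.05 -0.21] turn [ 0.  0. -0.]
```

Emit:
{"fn": "apply_moves", "kwargs": {"steps": [[0,0,-0.25,0,0,0,1],[0,0,0,0,0,0,1],[0,0,0,0,0,0,0.5],[0,0,0,0,0,0,0],[0,0,0,0,0,0,0]]}}

```text
time_s: 19.38
ee_pos: [0.5654, -0.2212, 0.1144]
eef_rot: [3.14, 0.07, 0.003]
force: [0.4, 0.1, -0.1]
width: 0.497
```

Emit:
{"fn": "apply_moves", "kwargs": {"steps": [[0,0,2,0,0,0,0],[0,0,6,0,0,0,0],[0,1,6,0,0,0,0],[0,3,3,0,0,0,0],[0,0,0,0,0,0,0]]}}

```text
time_s: 20.0
ee_pos: [0.5658, -0.1801, 0.2868]
eef_rot: [3.139, 0.073, 0.009]
force: [0.5, 0.5, 0.1]
width: 0.501
```

```bash
python3 rk.py w11
```

```text
px [453. 165.] 341 ztop 0.1492 c [-8.4 84.5] sz [21.1  6.3] ang 89.6 low mean x,y [-10.9  85.9]
px [450. 252.] 223 ztop 0.1492 c [-7.5 16.3] sz [ 5.9 22.6] ang 23.9 low mean x,y [-12.   26.2]
[ 0.56535784 -0.18074035  0.28491096] [3.13973378 0.07196332 0.0047177 ] 0.495290925509871
```

View pics/w11.png

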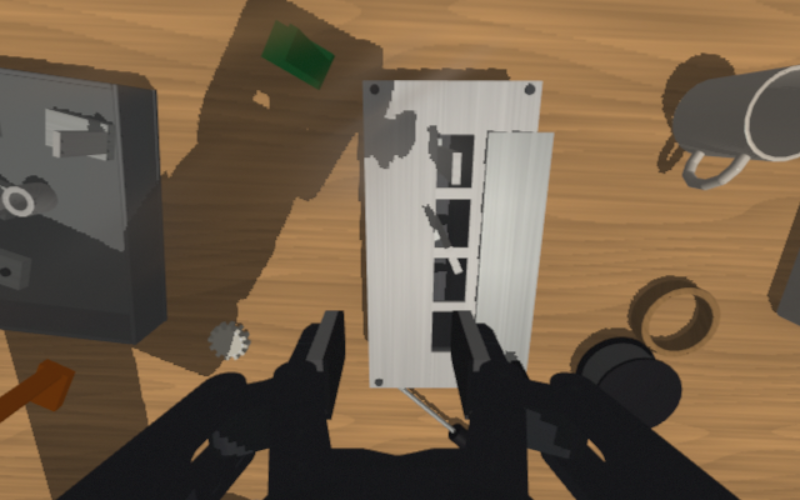

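Post D in slot 2 now shows turned about 24° and off by 12 mm in y, at (453,262). It was at rest when released, so this looks like the announced knock. I'll regrip it and put it straight.

Run:
```python
from key import *
s=get_state();t=np.r_[O+xd*-.0075+yd*.0163,.2]; print(t,(t-s["ee_pos"])*100)
```

```text
[ 0.551243  -0.2236683  0.2      ] [-1.4114847  -4.29279572 -8.49109574]
```

Emit:
{"fn": "apply_moves", "kwargs": {"steps": [[-0.7,-2.1,-2,0,0,0.8,0],[-0.7,-2.2,-3,0,0,0.8,0],[0,0,-2.5,0,0,0.8,0],[0,0,0,0,0,0,0],[0,0,0,0,0,0,0]]}}

```text
time_s: 20.68
ee_pos: [0.5515, -0.2245, 0.2093]
eef_rot: [-3.059, -0.717, -0.002]
force: [-0.3, 0.7, 0.4]
width: 0.497
```

```bash
python3 rk.py w12;  python3 - <<'E'
from key import *
s=get_state();r=s["eef_rot"];p=s["ee_pos"][:2]-O;print(np.degrees(2*np.arctan2(r[1],r[0])),"rack",p@xd*1000,p@yd*1000)
E
```

```text
px [444. 156.] 593 ztop 0.1494 c [-8.6 84.5] sz [ 6.3 21.9] ang 0.0 low mean x,y [-11.5  84.9]
px [395. 263.] 408 ztop 0.1494 c [-7.8 16.1] sz [ 5.6 23.1] ang 23.8 low mean x,y [-12.1  26.4]
[ 0.55159827 -0.22437361  0.209793  ] [3.0580744  0.71777205 0.00318965] 0.49718113808727593
26.41801299507716 rack -6.779305410684048 16.622915779432528
```

View pics/w12.png

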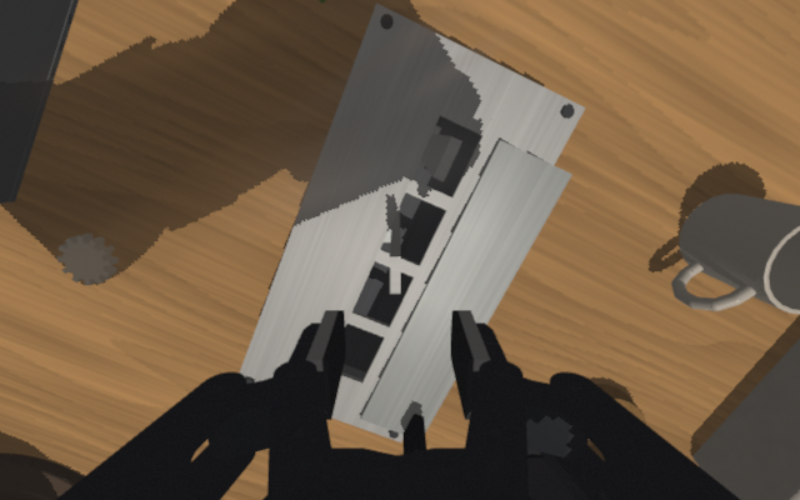

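The upright is aligned with the jaws at (395,275). Gripping.

Emit:
{"fn": "apply_moves", "kwargs": {"steps": [[0,0.1,-5,0,0,0,0],[0,0,-4.7,0,0,0,0],[0,0,0,0,0,0,0],[0,0,0,0,0,0,1],[0,0,0,0,0,0,1]]}}

```text
time_s: 21.35
ee_pos: [0.5522, -0.2235, 0.1144]
eef_rot: [3.056, 0.721, 0.006]
force: [0.1, -0.5, 0.0]
width: 0.08
```

Emit:
{"fn": "apply_moves", "kwargs": {"steps": [[0,0,0,0,0,0,1],[0,0,0,0,0,0,1],[0,0,0.5,0,0,0,1],[0,0,0,0,0,0,1]]}}

```text
time_s: 21.85
ee_pos: [0.5516, -0.2233, 0.1182]
eef_rot: [3.057, 0.721, 0.004]
force: [0.6, -0.0, -3.5]
width: 0.063
```

```bash
python3 - <<'E'
from key import *
s=get_state();r=s["eef_rot"];p=s["ee_pos"][:2]-O;print(s["ee_pos"],s["force"],np.degrees(2*np.arctan2(r[1],r[0])),"rack",p@xd*1000,p@yd*1000)
t=np.r_[O+xd*-.0095+yd*.028,.12]; print((t-s["ee_pos"])*100)
E
```

```text
[ 0.55157225 -0.22332519  0.11815982] [ 0.64209747 -0.03516547 -3.47595026] 26.552398369595053 rack -7.827825110533988 16.64448286725295
[1.12679726 0.21855737 0.18401777]
```

Emit:
{"fn": "apply_moves", "kwargs": {"steps": [[0.4,0.07,0,0,0,-0.8,1],[0.4,0.07,0,0,0,-0.8,1],[0.4,0.06,0,0,0,-0.8,1],[0,0,0,0,0,0,1]]}}

```text
time_s: 22.35
ee_pos: [0.5634, -0.2211, 0.1172]
eef_rot: [3.141, 0.072, 0.002]
force: [-0.1, 0.2, -2.9]
width: 0.059
```

```bash
python3 - <<'E'
from key import *
s=get_state();r=s["eef_rot"];p=s["ee_pos"][:2]-O;print(s["ee_pos"],s["force"],np.degrees(2*np.arctan2(r[1],r[0])),"rack",p@xd*1000,p@yd*1000)
E
```

```text
[ 0.56338521 -0.22114952  0.11720255] [-0.08259117  0.18313919 -2.85909086] 2.6127721997189735 rack -9.465385258170539 28.543975647274664
```

Emit:
{"fn": "apply_moves", "kwargs": {"steps": [[0,0,-0.45,0,0,0,1],[0,0,0,0,0,0,1],[0,0,0,0,0,0,1]]}}

```text
time_s: 22.72
ee_pos: [0.5638, -0.2217, 0.1144]
eef_rot: [3.139, 0.074, 0.006]
force: [-2.3, -0.6, 13.7]
width: 0.063
```

Emit:
{"fn": "apply_moves", "kwargs": {"steps": [[0,0,0.1,0,0,0,1],[0,0,0,0,0,0,0.5],[0,0,0,0,0,0,0],[0,0,0,0,0,0,0],[0,0,2,0,0,0,0]]}}

```text
time_s: 23.35
ee_pos: [0.5627, -0.2209, 0.1326]
eef_rot: [-3.14, -0.07, 0.002]
force: [-0.6, -0.4, -0.1]
width: 0.503
```

Emit:
{"fn": "apply_moves", "kwargs": {"steps": [[0,0,6,0,0,0,0],[0,1,6,0,0,0,0],[0,3,3,0,0,0,0],[0,0,0,0,0,0,0]]}}

```text
time_s: 23.85
ee_pos: [0.5638, -0.1801, 0.2861]
eef_rot: [3.139, 0.073, 0.008]
force: [-0.2, -0.3, -0.5]
width: 0.499
```

```bash
python3 rk.py w13
```

```text
px [453. 163.] 349 ztop 0.1493 c [-8.3 84.7] sz [ 6.5 21.5] ang 0.5 low mean x,y [-10.9  85.3]
px [450. 236.] 344 ztop 0.1491 c [-8.9 27.8] sz [21.8  6.2] ang 89.4 low mean x,y [-10.7  31.7]
[ 0.56334298 -0.18070531  0.28416975] [3.13991241 0.07232326 0.00411721] 0.4987549555107164
```

Both posts in the rack are straight now: rack y 84.7 and 27.8, x about −8.5. Next is post B.

Emit:
{"fn": "apply_moves", "kwargs": {"steps": [[-0.2,6,0,0,0,-0.5,0],[-0.2,6,0,0,0,-0.5,0],[-0.2,6,0,0,0,-0.5,0],[-0.2,6,0,0,0,-0.5,0],[-0.2,6,0,0,0,-0.5,0]]}}

```text
time_s: 24.52
ee_pos: [0.553, 0.1199, 0.2819]
eef_rot: [3.079, -0.616, -0.002]
force: [0.9, 0.1, -0.1]
width: 0.501
```

Emit:
{"fn": "apply_moves", "kwargs": {"steps": [[-0.2,6,0,0,0,0,0],[-0.1,5.6,-3,0,0,0,0],[0,0,-5,0,0,0,0],[0,0,0,0,0,0,0]]}}

```text
time_s: 25.02
ee_pos: [0.5487, 0.2333, 0.1998]
eef_rot: [3.077, -0.609, -0.01]
force: [0.1, -0.3, 0.9]
width: 0.502
```

```bash
cat > gr.py <<'E'
import sys
from h import *
from meas import posts
s=get_state();r=s["eef_rot"];az=np.degrees(2*np.arctan2(r[1],r[0]));print(s["ee_pos"],"az",az if az<180 else az-360,s["qpos"][5]);d=snap("wrist",sys.argv[1]);posts(d)
E
python3 gr.py w14
```

```text
[0.54871701 0.23327893 0.19980325] az -22.40667223608521 2.2544904636464995
px [333. 122.] n 790 ztop 0.1462 top n 436 rect c [0.6354 0.2337] sz [ 6.4 21.9] ang 85.6
px [393. 265.] n 473 ztop 0.1461 top n 296 rect c [0.5495 0.2357] sz [ 5.5 22.7] ang 67.5
px [391. 374.] n 573 ztop 0.146 top n 237 rect c [0.4773 0.2667] sz [ 6.  22.7] ang 70.9
```

View pics/w14.png

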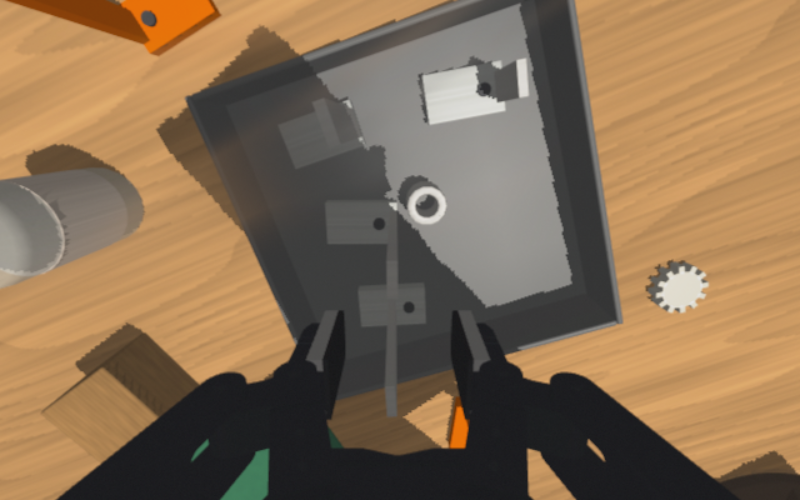

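Emit:
{"fn": "apply_moves", "kwargs": {"steps": [[0.05,0.15,-5,0,0,0,0],[0,0,-4.3,0,0,0,0],[0,0,0,0,0,0,0],[0,0,0,0,0,0,0],[0,0,0,0,0,0,1]]}}

```text
time_s: 25.7
ee_pos: [0.5519, 0.2355, 0.1135]
eef_rot: [-3.08, 0.612, -0.007]
force: [-0.2, 0.8, 0.7]
width: 0.303
```

Emit:
{"fn": "apply_moves", "kwargs": {"steps": [[0,0,0,0,0,0,1],[0,0,0,0,0,0,1],[0,0,0,0,0,0,1],[0,0,0,0,0,0,1]]}}

```text
time_s: 26.2
ee_pos: [0.5512, 0.2354, 0.1126]
eef_rot: [-3.081, 0.611, -0.005]
force: [-1.8, -1.7, 7.4]
width: 0.061
```

Emit:
{"fn": "apply_moves", "kwargs": {"steps": [[0,0,3,0,0,0,1],[0,0,5,0,0,0,1],[0,0,6,0,0,0,1],[-0.3,-3,3,0,0,0.5,1],[-0.5,-5.5,0,0,0,0.5,1]]}}

```text
time_s: 26.82
ee_pos: [0.5431, 0.1507, 0.284]
eef_rot: [-3.123, 0.332, -0.01]
force: [-0.0, -0.6, -3.5]
width: 0.06
```

Emit:
{"fn": "apply_moves", "kwargs": {"steps": [[-0.5,-5.8,0,0,0,0.5,1],[-0.5,-5.8,0,0,0,0.5,1],[-0.5,-5.8,0,0,0,0.5,1],[-0.5,-5.8,0,-0.5,0,0,1],[-0.5,-5.8,0,-0.5,0,0,1]]}}

```text
time_s: 27.45
ee_pos: [0.5172, -0.1416, 0.2817]
eef_rot: [2.963, 0.066, -0.004]
force: [0.5, -0.5, -3.3]
width: 0.054
```

Emit:
{"fn": "apply_moves", "kwargs": {"steps": [[-0.5,-5.5,0,-1,-0.05,0,1],[-0.3,-3.8,0,-1,-0.05,0,1],[0,0,-1,-0.8,-0.05,0,1],[0,0,-1,-0.7,-0.05,0,1],[0,0,0,0,0,0,1]]}}

```text
time_s: 28.08
ee_pos: [0.5094, -0.2314, 0.2598]
eef_rot: [2.357, 0.052, 0.02]
force: [0.9, 0.4, -2.9]
width: 0.062
```

```bash
cat > e.py <<'E'
import sys
from key import *
sl=int(sys.argv[1]);hz=float(sys.argv[2]);dy=float(sys.argv[3])
s=get_state(); print(s["ee_pos"],"F",np.round(s["force"],1),"w",round(s["width"],3),"post",np.round(post(sl,hz),1))
for k in [(58,124,45),(22,87.6,45),(-9.5,56,45),(-17,48,27.5),(-26,38,10),(-30,33,0),(-36.5,24,0),(-36.5,8,0)]:
    print(k,end=" ");err(sl,*k,dy=dy,hz=hz)
E
python3 e.py 1 107.6 1.7; python3 -c "
from h import *
snap('wrist','w15')"
```

```text
[ 0.50936182 -0.23140671  0.25980223] F [ 0.9  0.4 -2.9] w 0.062 post [ 55.2 164.6  44.9   2.1]
(58, 124, 45) target [ 0.5091 -0.2341  0.2192] delta cm [-0.03 -0.27 -4.06] turn [-0.01 -0.01  0.01]
(22, 87.6, 45) target [ 0.5074 -0.1981  0.1828] delta cm [-0.19  3.33 -7.7 ] turn [-0.01 -0.01  0.01]
(-9.5, 56, 45) target [ 0.506  -0.1667  0.1512] delta cm [ -0.34   6.47 -10.86] turn [-0.01 -0.01  0.01]
(-17, 48, 27.5) target [ 0.5071 -0.1904  0.1559] delta cm [ -0.23   4.1  -10.39] turn [1.74 0.07 0.01]
(-26, 38, 10) target [ 0.5082 -0.215   0.1487] delta cm [ -0.12   1.64 -11.11] turn [3.49 0.15 0.01]
(-30, 33, 0) target [ 0.5089 -0.2301  0.1406] delta cm [ -0.05   0.13 -11.92] turn [4.49 0.2  0.01]
(-36.5, 24, 0) target [ 0.5086 -0.2236  0.1316] delta cm [ -0.08   0.78 -12.82] turn [4.49 0.2  0.01]
(-36.5, 8, 0) target [ 0.5086 -0.2236  0.1156] delta cm [ -0.08   0.78 -14.42] turn [4.49 0.2  0.01]
```

View pics/w15.png

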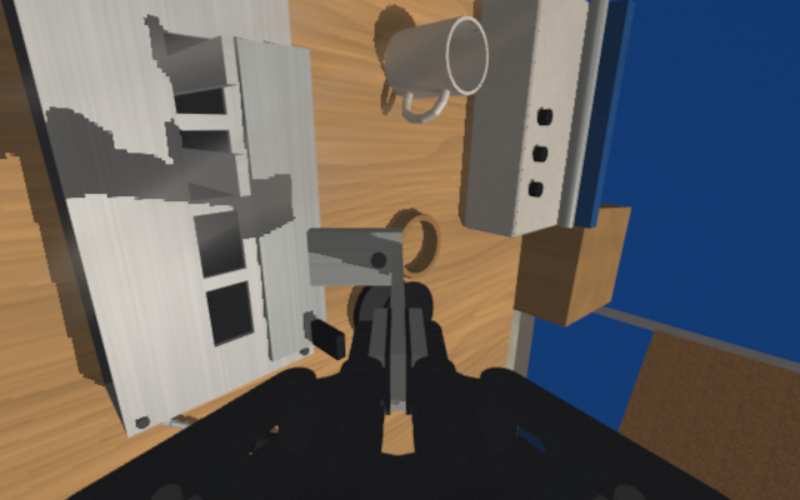

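Post held square. Inserting B in slot 1.

Emit:
{"fn": "apply_moves", "kwargs": {"steps": [[0,-0.15,-2,0,0,0,1],[0,-0.12,-2,0,0,0,1],[-0.05,1.2,-1.2,0,0,0,1],[-0.05,1.2,-1.2,0,0,0,1],[-0.05,1.2,-1.2,0,0,0,1]]}}

```text
time_s: 28.75
ee_pos: [0.5091, -0.1991, 0.1865]
eef_rot: [2.358, 0.045, 0.023]
force: [0.7, 0.1, -3.0]
width: 0.06
```

```bash
python3 e.py 1 107.6 1.7|head -4
```

```text
[ 0.50911498 -0.19913047  0.18652975] F [ 0.7  0.1 -3. ] w 0.06 post [22.8 91.2 44.9  3.3]
(58, 124, 45) target [ 0.5091 -0.2341  0.2192] delta cm [-0.   -3.5   3.26] turn [-0.01  0.02  0.03]
(22, 87.6, 45) target [ 0.5074 -0.1981  0.1828] delta cm [-0.17  0.1  -0.38] turn [-0.01  0.02  0.03]
(-9.5, 56, 45) target [ 0.506  -0.1667  0.1512] delta cm [-0.31  3.25 -3.54] turn [-0.01  0.02  0.03]
```

Emit:
{"fn": "apply_moves", "kwargs": {"steps": [[-0.1,0.6,-0.9,0,0.01,0.02,1],[-0.1,0.9,-0.9,0,0.01,0.01,1],[-0.05,0.9,-0.9,0,0,0,1],[-0.05,0.75,-0.75,0,0,0,1],[0,0,0,0,0,0,1]]}}

```text
time_s: 29.38
ee_pos: [0.5083, -0.1643, 0.1547]
eef_rot: [2.363, 0.053, 0.01]
force: [0.6, -7.6, -9.5]
width: 0.061
```

```bash
python3 e.py 1 107.6 1.7
```

```text
[ 0.50825021 -0.16425434  0.15467639] F [ 0.6 -7.6 -9.5] w 0.061 post [-12.6  59.1  44.5   4. ]
(58, 124, 45) target [ 0.5091 -0.2341  0.2192] delta cm [ 0.08 -6.98  6.45] turn [-0.04 -0.05  0.02]
(22, 87.6, 45) target [ 0.5074 -0.1981  0.1828] delta cm [-0.08 -3.39  2.81] turn [-0.04 -0.05  0.02]
(-9.5, 56, 45) target [ 0.506  -0.1667  0.1512] delta cm [-0.22 -0.24 -0.35] turn [-0.04 -0.05  0.02]
(-17, 48, 27.5) target [ 0.5071 -0.1904  0.1559] delta cm [-0.12 -2.61  0.12] turn [1.71 0.02 0.01]
(-26, 38, 10) target [ 0.5082 -0.215   0.1487] delta cm [-0.   -5.08 -0.6 ] turn [3.45 0.1  0.01]
(-30, 33, 0) target [ 0.5089 -0.2301  0.1406] delta cm [ 0.06 -6.58 -1.41] turn [4.45 0.15 0.  ]
(-36.5, 24, 0) target [ 0.5086 -0.2236  0.1316] delta cm [ 0.03 -5.93 -2.31] turn [4.45 0.15 0.  ]
(-36.5, 8, 0) target [ 0.5086 -0.2236  0.1156] delta cm [ 0.03 -5.93 -3.91] turn [4.45 0.15 0.  ]
```

Light contact: the foot top is touching the front lip (about 9 N). Backing off along the normal.

Emit:
{"fn": "apply_moves", "kwargs": {"steps": [[-0.1,-0.3,-0.3,0,0,0.02,1],[-0.1,-0.1,-0.2,0,0,0,1],[0,0,0,0,0,0,1]]}}

```text
time_s: 29.75
ee_pos: [0.5082, -0.1666, 0.1533]
eef_rot: [2.368, 0.054, 0.008]
force: [-0.6, 0.4, -2.7]
width: 0.059
```

```bash
python3 e.py 1 107.6 1.7; python3 -c "
from h import *
s=get_state();print(s['qpos'])
snap('wrist','w16')"
```

```text
[ 0.5081625  -0.16656071  0.15327962] F [-0.6  0.4 -2.7] w 0.059 post [-10.7  57.4  44.3   3.9]
(58, 124, 45) target [ 0.5091 -0.2341  0.2192] delta cm [ 0.09 -6.75  6.59] turn [-0.07 -0.06  0.02]
(22, 87.6, 45) target [ 0.5074 -0.1981  0.1828] delta cm [-0.07 -3.16  2.95] turn [-0.07 -0.06  0.02]
(-9.5, 56, 45) target [ 0.506  -0.1667  0.1512] delta cm [-0.22 -0.01 -0.21] turn [-0.07 -0.06  0.02]
(-17, 48, 27.5) target [ 0.5071 -0.1904  0.1559] delta cm [-0.11 -2.38  0.26] turn [1.68 0.01 0.01]
(-26, 38, 10) target [ 0.5082 -0.215   0.1487] delta cm [ 0.   -4.85 -0.46] turn [3.43 0.09 0.  ]
(-30, 33, 0) target [ 0.5089 -0.2301  0.1406] delta cm [ 0.07 -6.35 -1.27] turn [ 4.43  0.14 -0.  ]
(-36.5, 24, 0) target [ 0.5086 -0.2236  0.1316] delta cm [ 0.04 -5.7  -2.17] turn [ 4.43  0.14 -0.  ]
(-36.5, 8, 0) target [ 0.5086 -0.2236  0.1156] delta cm [ 0.04 -5.7  -3.77] turn [ 4.43  0.14 -0.  ]
[-0.10830624  0.54125711  2.00130849 -1.13346484  0.86903551  2.30673391]
```

View pics/w16.png

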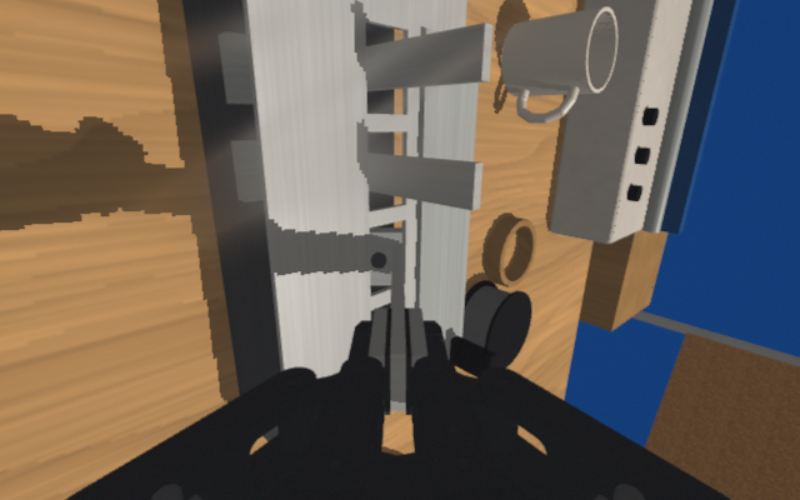

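q4 is right at its −1.13 limit here, so slot 0 will need a gentler tilt. First I'll right this post.

Emit:
{"fn": "apply_moves", "kwargs": {"steps": [[0,-1.15,0.2,0.84,0,0,1],[0,-1.2,0.06,0.84,0.01,0,1],[0.04,-1.2,-0.3,0.88,0.04,0,1],[0.04,-1.25,-0.42,0.87,0.04,0,1],[0.05,-1.45,-0.8,1,0.05,0,1]]}}

```text
time_s: 30.42
ee_pos: [0.5092, -0.2277, 0.1415]
eef_rot: [3.129, 0.07, -0.004]
force: [-0.2, 0.9, -3.9]
width: 0.061
```

```bash
python3 e.py 1 107.6 1.7|sed -n '1p;7,9p'
```

```text
[ 0.50915388 -0.22768071  0.14152714] F [-0.2  0.9 -3.9] w 0.061 post [-31.1  33.6   0.7   2.1]
(-30, 33, 0) target [ 0.5089 -0.2301  0.1406] delta cm [-0.03 -0.24 -0.09] turn [ 0.07 -0.01  0.  ]
(-36.5, 24, 0) target [ 0.5086 -0.2236  0.1316] delta cm [-0.06  0.41 -0.99] turn [ 0.07 -0.01  0.  ]
(-36.5, 8, 0) target [ 0.5086 -0.2236  0.1156] delta cm [-0.06  0.41 -2.59] turn [ 0.07 -0.01  0.  ]
```

Emit:
{"fn": "apply_moves", "kwargs": {"steps": [[-0.03,0.2,-0.5,0.07,0,0,1],[-0.03,0.2,-0.6,0,0,0,1],[0,0,-0.6,0,0,0,1],[0,0,-0.5,0,0,0,1],[0,0,0,0,0,0,1]]}}

```text
time_s: 31.05
ee_pos: [0.5082, -0.2231, 0.1184]
eef_rot: [3.136, 0.069, -0.008]
force: [0.5, 0.6, -3.9]
width: 0.061
```

```bash
python3 e.py 1 107.6 1.7|sed -n '1p;9p'
```

```text
[ 0.50824635 -0.22313589  0.11836323] F [ 0.5  0.6 -3.9] w 0.061 post [-36.5  10.6   0.3   1.4]
(-36.5, 8, 0) target [ 0.5086 -0.2236  0.1156] delta cm [ 0.03 -0.05 -0.28] turn [ 0.03 -0.03  0.01]
```

Emit:
{"fn": "apply_moves", "kwargs": {"steps": [[0,0,-0.3,0.03,0,0,1],[0,0,0,0,0,0,1],[0,0,0,0,0,0,1]]}}

```text
time_s: 31.42
ee_pos: [0.5083, -0.2238, 0.1157]
eef_rot: [-3.14, -0.067, 0.007]
force: [0.2, -0.9, -2.4]
width: 0.061
```

Emit:
{"fn": "apply_moves", "kwargs": {"steps": [[0,0,-0.1,0,0,0,1],[0,0,0,0,0,0,0.5],[0,0,0,0,0,0,0],[0,0,0,0,0,0,0],[0,0,2,0,0,0,0]]}}

```text
time_s: 32.05
ee_pos: [0.5077, -0.2235, 0.1338]
eef_rot: [-3.139, -0.067, 0.01]
force: [-0.5, 0.2, 0.7]
width: 0.5
```

Emit:
{"fn": "apply_moves", "kwargs": {"steps": [[0,0,6,0,0,0,0],[0,1,6,0,0,0,0],[0,3,3,0,0,0,0],[0,0,0,0,0,0,0]]}}

```text
time_s: 32.55
ee_pos: [0.5087, -0.1828, 0.287]
eef_rot: [3.139, 0.07, -0.001]
force: [1.1, 0.2, -0.8]
width: 0.504
```

```bash
python3 rk.py w17
```

```text
px [456.  80.] 420 ztop 0.1493 c [-8.4 84.5] sz [22.2  6.3] ang 89.9 low mean x,y [-11.   83.2]
px [452. 164.] 339 ztop 0.1492 c [-8.8 27.7] sz [ 6.2 21.8] ang 0.3 low mean x,y [-11.2  30. ]
px [449. 236.] 337 ztop 0.149 c [ -8.8 -28.9] sz [ 6.1 22.1] ang 0.6 low mean x,y [-10.6 -24.1]
[ 0.50830705 -0.18336442  0.28520637] [ 3.1404676   0.06954836 -0.00468831] 0.5026453352194705
```

View pics/w17.png

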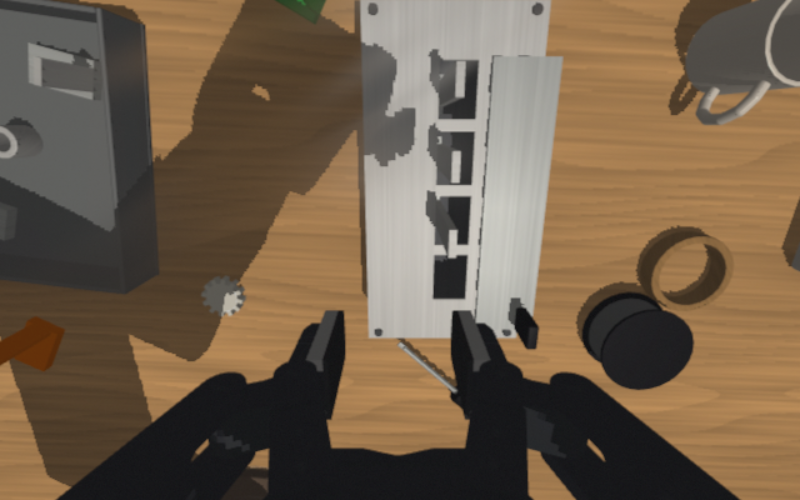

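Three posts are in: rack y 84.5, 27.7 and −28.9, all x about −8.7. I'll fit the arm kinematics from logged states so I can choose a grip and tilt for slot 0 that stays inside the joint range.

```bash
cat > arm.py <<'E'
from kin import *
from scipy.optimize import least_squares
data=[([-1.26859847e+00,4.91526782e-01,1.55947125e+00,1.29836395e-05,1.09172859e+00,-1.05584317e-01],[0.24781848,-0.57350324,0.2307406]),
([2.79430739e-01,3.26533702e-01,1.63506585e+00,1.85409475e-04,1.18059373e+00,1.80223606e+00],[0.51207817,0.21553949,0.30088034]),
([-0.16982643,0.4912175,1.62275739,-0.91600518,1.05715222,1.84039495],[0.61582567,-0.21761018,0.28410149]),
([-0.10830624,0.54125711,2.00130849,-1.13346484,0.86903551,2.30673391],[0.5081625,-0.16656071,0.15327962])]
s=get_state(); data.append((s["qpos"],s["ee_pos"]))
def cols(q):
    z=R.from_euler('z',q[0]);C=[z.apply([1,0,0]),[0,0,1],z.apply(R.from_euler('y',q[1]).apply([0,0,1])),
      z.apply(R.from_euler('y',q[1]+q[2]).apply([1,0,0])),z.apply(R.from_euler('y',q[1]+q[2]).apply([0,0,1])),fkR(q).apply([0,0,1])]
    return np.array(C).T
A=np.vstack([cols(q) for q,_ in data]);b=np.hstack([p for _,p in data])
prm,res,rk,sv=np.linalg.lstsq(A,b,rcond=None)
def fk(q): return cols(q)@prm, fkR(q)
LO=np.array([-3.1,-.84,.05,-1.13,.06,-2.69]);HI=np.array([3.1,2.19,2.79,4.28,2.93,2.69])
def ik(p,Rt,q0):
    f=lambda q: np.r_[(fk(q)[0]-p)*10,(fk(q)[1]*Rt.inv()).as_rotvec()*3]
    r=least_squares(f,q0); return r.x,np.abs(r.fun).max()
if __name__=="__main__":
    print("prm",prm,"resid mm",np.abs(A@prm-b).max()*1000,sv)
E
python3 arm.py
```

```text
prm [0.04627435 0.10090522 0.59678215 0.06197503 0.3671248  0.16536032] resid mm 62.869716746986214 [4.29956367 3.22547225 0.94253147 0.33713143 0.30857752 0.11330397]
```

Run:
```python
from arm import *
print(fkR(data[3][0]).as_rotvec(), "vs 2.368 .054 .008"); print(fkR(data[2][0]).as_rotvec(),"vs 2.357,.056,.015"); print(fkR(data[4][0]).as_rotvec(),get_state()["eef_rot"], data[4][0])
print((A@prm-b).reshape(-1,3)*1000)
```

```text
[2.36758069 0.05403283 0.0076972 ] vs 2.368 .054 .008
[2.35687398 0.05636576 0.01482916] vs 2.357,.056,.015
[ 3.1404676   0.06954836 -0.00468831] [ 3.1404676   0.06954836 -0.00468831] [-0.4676489   0.31773061  1.69212587 -0.00189196  1.13420554  1.05966508]
[[-61.88641185 -22.9119093    6.37345956]
 [ 19.88421866 -62.86971675   2.76110321]
 [-10.00525655  -2.17694777 -16.86489199]
 [  1.96903319  -3.98234698   2.63721299]
 [-27.96172399 -59.53317852   5.09311622]]
```

```bash
sed -i 's/fkR(q).apply(\[0,0,1\])\]/fkR(q).apply([0,0,1]),z.apply([0,1,0])]/' arm.py; python3 arm.py; python3 -c "
from arm import *
print(np.round((A@prm-b).reshape(-1,3)*1000,1))"
```

```text
prm [-5.81421152e-09  1.96699990e-01  5.86800018e-01  4.31000109e-02
  4.11000005e-01  2.55199996e-01  6.58999982e-02] resid mm 4.2929996224572164e-06 [4.30318173 3.2271329  2.29873441 0.75515392 0.33711706 0.29554141
 0.11318277]
[[ 0. -0.  0.]
 [-0.  0.  0.]
 [-0. -0. -0.]
 [ 0.  0.  0.]
 [-0. -0. -0.]]
```

The fit is exact. Now checking slot 0 options.

```bash
cat > s0.py <<'E'
from arm import *; from key import O,xd,yd,SL; from plan import clear
def path(th,c=(0,74)):
    t=np.radians(th);e=np.array([np.cos(t),np.sin(t)]);u=np.array([-np.sin(t),np.cos(t)])
    b=np.array(c)-6*u
    return b,e
Y3=np.r_[yd,0];X3=np.r_[xd,0];Z3=np.array([0,0,1.])
def toolpose(slot,ox,oz,th,al,g=123.5,lat=0.):
    # post frame axes
    Rp=R.from_rotvec(-np.radians(th)*Y3)*R.from_matrix(np.array([X3,Y3,Z3]).T)
    o=np.r_[O+xd*ox/1000+yd*SL[slot]/1000,oz/1000]
    # tool axes in post frame al=0: z=-post z, x = post y, y = post x ; lean al about post x
    Rt=R.from_euler('x',al,degrees=True)*R.from_matrix(np.array([[0,1,0],[1,0,0],[0,0,-1]]).T)
    T=Rp*Rt
    gp=o+Rp.apply(np.array([27,lat,g])/1000)
    return gp+T.apply([0,0,.019]),T
if __name__=="__main__":
    for th in (30,33,35,38,40,45):
        b,e=path(th); print(th,[(tuple(np.round(b+e*s,0)),tuple(np.round(clear(b+e*s,np.radians(th)),1))) for s in (40,25,0,-10,-20,-25)])
    q0=np.array([-0.15,0.54,2.0,-1.0,.9,2.2])
    for slot in (0,):
      for th in (30,35,40,45):
        for al in (-20,-10,0,10,20):
          b,e=path(th); out=[]
          q=q0
          for s in (80,25,-20):
            p,T=toolpose(slot,*(b+e*s),th,al); q,er=ik(p,T,q); out.append((round(q[3],2),round(q[5],2),round(er,4)))
          print(slot,th,al,out)
E
python3 s0.py
```

```text
30 [((np.float64(38.0), np.float64(89.0)), (np.float64(0.3), np.float64(65.8))), ((np.float64(25.0), np.float64(81.0)), (np.float64(0.3), np.float64(58.3))), ((np.float64(3.0), np.float64(69.0)), (np.float64(0.3), np.float64(45.8))), ((np.float64(-6.0), np.float64(64.0)), (np.float64(0.3), np.float64(40.8))), ((np.float64(-14.0), np.float64(59.0)), (np.float64(0.3), np.float64(35.8))), ((np.float64(-19.0), np.float64(56.0)), (np.float64(0.3), np.float64(33.3)))]
33 [((np.float64(37.0), np.float64(91.0)), (np.float64(1.0), np.float64(66.4))), ((np.float64(24.0), np.float64(83.0)), (np.float64(1.0), np.float64(58.2))), ((np.float64(3.0), np.float64(69.0)), (np.float64(1.0), np.float64(44.6))), ((np.float64(-5.0), np.float64(64.0)), (np.float64(1.0), np.float64(39.2))), ((np.float64(-14.0), np.float64(58.0)), (np.float64(1.1), np.float64(33.7))), ((np.float64(-18.0), np.float64(55.0)), (np.float64(1.0), np.float64(31.0)))]
35 [((np.float64(36.0), np.float64(92.0)), (np.float64(1.6), np.float64(66.8))), ((np.float64(24.0), np.float64(83.0)), (np.float64(1.5), np.float64(58.2))), ((np.flo
[... 4538 characters left out ...]
0 [(np.float64(-1.03), np.float64(2.05), np.float64(0.0)), (np.float64(-1.04), np.float64(2.18), np.float64(0.0)), (np.float64(-1.05), np.float64(2.29), np.float64(0.0))]
0 45 0 [(np.float64(-1.18), np.float64(2.15), np.float64(0.0)), (np.float64(-1.23), np.float64(2.32), np.float64(0.0)), (np.float64(-1.26), np.float64(2.46), np.float64(0.0))]
0 45 10 [(np.float64(-1.42), np.float64(2.34), np.float64(0.0)), (np.float64(-1.51), np.float64(2.55), np.float64(0.0)), (np.float64(-1.57), np.float64(2.71), np.float64(0.0))]
0 45 20 [(np.float64(-1.84), np.float64(2.68), np.float64(0.0)), (np.float64(-1.94), np.float64(2.91), np.float64(0.0)), (np.float64(-1.99), np.float64(3.06), np.float64(0.0))]
```

Tilt 45° with the tool leaned 10° outward about the pinch axis keeps q4 ≥ −1.05, with 3.9 mm clearance in the slot. Moving to post A with that lean.

Emit:
{"fn": "apply_moves", "kwargs": {"steps": [[2,5.9,0,0,0,-0.35,0],[2,5.9,0,0,0,-0.35,0],[2,5.9,0,0,0,0,0],[2,5.9,0,0,0.5,0,0],[2,5.9,0,0.05,0.5,0,0]]}}

```text
time_s: 33.22
ee_pos: [0.6086, 0.1125, 0.2831]
eef_rot: [-3.124, 0.124, 0.288]
force: [0.6, -1.2, 0.3]
width: 0.501
```

Emit:
{"fn": "apply_moves", "kwargs": {"steps": [[1.2,5.9,0,0,0,0,0],[1.2,6,-3,0,0,0,0],[0,0,-5,0,0,0,0],[0,0,0,0,0,0,0],[0,0,0,0,0,0,0]]}}

```text
time_s: 33.85
ee_pos: [0.632, 0.2244, 0.2079]
eef_rot: [-3.124, 0.125, 0.28]
force: [-0.1, -0.8, -0.4]
width: 0.501
```

```bash
python3 gr.py w18
cat > gA.py <<'E'
from s0 import *
def ptool(c,toeaz,g_z,al=-10):
    a=np.radians(toeaz+180); X=np.array([np.cos(a),np.sin(a),0]);Z=np.array([0,0,1.]);Y=np.cross(Z,X)
    Rp=R.from_matrix(np.array([X,Y,Z]).T); T=Rp*R.from_euler('x',al,degrees=True)*R.from_matrix(np.array([[0,1,0],[1,0,0],[0,0,-1]]).T)
    return np.r_[c,g_z]+T.apply([0,0,.019]),T
p,T=ptool([.6354,.2337],85.7,.126)
s=get_state();print("d cm",np.round((p-s["ee_pos"])*100,2),"turn",np.round((T*R.from_rotvec(s["eef_rot"]).inv()).as_rotvec(degrees=True)/10,3),s["qpos"])
E
python3 gA.py
```

```text
[0.63196311 0.22438843 0.20794653] az -4.583155403680564 1.8581184903984027
px [381. 231.] n 579 ztop 0.146 top n 288 rect c [0.6358 0.2337] sz [ 6.  22.4] ang 86.7
px [360. 409.] n 538 ztop 0.1454 top n 126 rect c [0.4798 0.2661] sz [ 6.2 19.3] ang 70.5
d cm [ -0.     0.95 -10.15] turn [ 0.021 -0.017  0.027] [0.22394503 0.64226292 1.3475343  0.05059783 1.32244744 1.85813191]
```

View pics/w18.png

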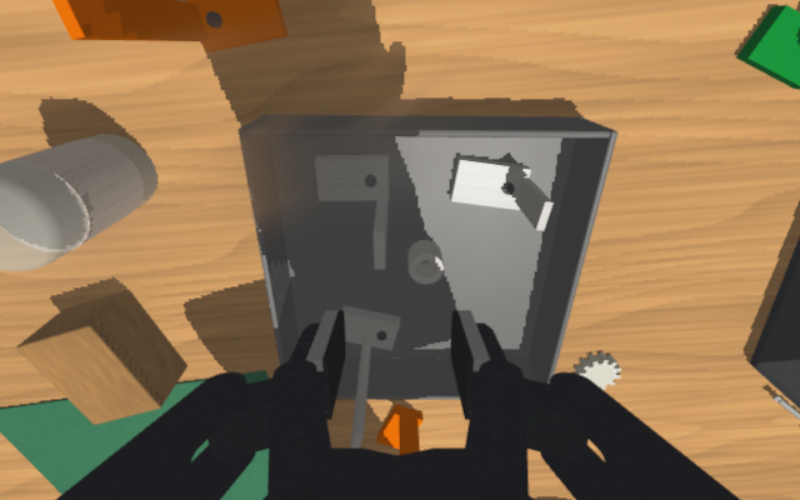

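Post A's top is at (380,265), with the 9 mm y offset still to take up.

Emit:
{"fn": "apply_moves", "kwargs": {"steps": [[0,0.95,-1,0.02,-0.02,0.02,0],[0,0,-5,0,0,0,0],[0,0,-4.1,0,0,0,0],[0,0,0,0,0,0,0],[0,0,0,0,0,0,0]]}}

```text
time_s: 34.52
ee_pos: [0.6321, 0.2351, 0.1081]
eef_rot: [-3.121, 0.117, 0.271]
force: [-0.1, -1.0, -0.0]
width: 0.499
```

```bash
python3 gA.py
```

```text
d cm [-0.   -0.11 -0.08] turn [-0.     0.006 -0.   ] [0.23790338 0.74456988 1.42969888 0.05883254 1.13310465 1.85433474]
```

Emit:
{"fn": "apply_moves", "kwargs": {"steps": [[0,-0.1,0,0,0,0,0.5],[0,0,0,0,0,0,1],[0,0,0,0,0,0,1],[0,0,0,0,0,0,1],[0,0,0,0,0,0,1]]}}

```text
time_s: 35.15
ee_pos: [0.6318, 0.2341, 0.1077]
eef_rot: [-3.121, 0.117, 0.272]
force: [-0.5, 0.6, 6.3]
width: 0.064
```

```bash
cat >> gA.py <<'E'
gp=s["ee_pos"]-R.from_rotvec(s["eef_rot"]).apply([0,0,.019]); print("grasp pt",gp,"rel",gp-np.array([.6354,.2337,.005]),s["force"],s["width"])
E
python3 gA.py
```

```text
d cm [ 0.03 -0.01 -0.04] turn [-0.001  0.004 -0.   ] [0.23657517 0.7443718  1.43167534 0.05879814 1.1317406  1.85293562]
grasp pt [0.63505326 0.23381662 0.12636808] rel [-3.46742511e-04  1.16615057e-04  1.21368079e-01] [-0.54038915  0.58915649  6.33555683] 0.06396128936748663
```

Emit:
{"fn": "apply_moves", "kwargs": {"steps": [[0,0,3,0,0,0,1],[0,0,5,0,0,0,1],[0,0,6,0,0,0,1],[-1,-3,3,0,0,0.2,1],[0,0,0,0,0,0,1]]}}

```text
time_s: 35.78
ee_pos: [0.6215, 0.2026, 0.2791]
eef_rot: [-3.126, 0.064, 0.269]
force: [0.3, 0.2, -2.6]
width: 0.064
```

```bash
cat > e0.py <<'E'
from s0 import *
G=121.4;AL=-10
def show(ks):
    s=get_state(); Rc=R.from_rotvec(s["eef_rot"]); gp=s["ee_pos"]-Rc.apply([0,0,.019])
    # post pose
    Rt=R.from_euler('x',AL,degrees=True)*R.from_matrix(np.array([[0,1,0],[1,0,0],[0,0,-1]]).T)
    Rp=Rc*Rt.inv(); o=gp-Rp.apply(np.array([27,0,G])/1000); M=Rp.as_matrix(); d=o[:2]-O
    print("post x %.1f y %.1f z %.1f th %.1f roll %.1f yaw %.1f"%(d@xd*1000,d@yd*1000,o[2]*1000,np.degrees(np.arctan2(-(M[:2,2]@xd),M[2,2])),np.degrees(np.arcsin(M[:2,2]@yd)),np.degrees(np.arctan2(M[1,1],M[0,1]))-2.6),"F",np.round(s["force"],1),"w",round(s["width"],3),"q4",round(s["qpos"][3],3))
    q=s["qpos"];pp=s["ee_pos"];PR=Rc
    for k in ks:
        p,T=toolpose(0,*k,AL,G); q,er=ik(p,T,q)
        print(k,"d cm",np.round((p-pp)*100,2),"turn",np.round((T*PR.inv()).as_rotvec(degrees=True)/10,2),"q",np.round(q,2),round(er,4)); pp=p;PR=T
import sys
KF=[(58,190,0),(58,190,45),(58,124,45),(22,87.6,45),(-9.5,56,45),(-17,48,27.5),(-26,38,10),(-30,33,0),(-36.5,24,0),(-36.5,8,0)]
show(KF[int(sys.argv[1]):])
E
python3 e0.py 0
```

```text
post x -456.7 y 111.7 z 176.4 th 0.0 roll -0.2 yaw -5.0 F [ 0.3  0.2 -2.6] w 0.064 q4 0.041
(58, 190, 0) d cm [-16.95 -52.34   1.36] turn [0.   0.02 0.5 ] q [-0.68  0.39  1.57 -0.12  1.31  0.88] 0.0
(58, 190, 45) d cm [-0.37  8.04 -1.1 ] turn [-4.5 -0.2 -0. ] q [-0.26  0.33  1.92 -0.95  1.08  1.89] 0.0
(58, 124, 45) d cm [ 0.   0.  -6.6] turn [0. 0. 0.] q [-0.26  0.43  1.99 -1.03  0.99  2.06] 0.0
(22, 87.6, 45) d cm [-0.16  3.6  -3.64] turn [0. 0. 0.] q [-0.19  0.49  2.03 -1.05  0.98  2.19] 0.0
(-9.5, 56, 45) d cm [-0.14  3.15 -3.16] turn [0. 0. 0.] q [-0.12  0.54  2.06 -1.06  0.97  2.29] 0.0
(-17, 48, 27.5) d cm [ 0.1  -2.25  0.38] turn [ 1.75  0.08 -0.  ] q [-0.29  0.46  2.   -0.72  0.83  1.81] 0.0
(-26, 38, 10) d cm [ 0.11 -2.32 -0.77] turn [ 1.75  0.08 -0.  ] q [-0.47  0.47  1.92 -0.32  0.85  1.3 ] 0.0
(-30, 33, 0) d cm [ 0.06 -1.42 -0.81] turn [1.   0.05 0.  ] q [-0.56  0.5   1.86 -0.12  0.92  1.05] 0.0
(-36.5, 24, 0) d cm [-0.03  0.65 -0.9 ] turn [0. 0. 0.] q [-0.55  0.51  1.88 -0.12  0.9   1.06] 0.0
(-36.5, 8, 0) d cm [ 0.   0.  -1.6] turn [0. 0. 0.] q [-0.55  0.54  1.89 -0.13  0.86  1.07] 0.0
```

Emit:
{"fn": "apply_moves", "kwargs": {"steps": [[-2.4,-5.5,0,0,0,0.25,1],[-2.4,-5.5,0,0,0,0.25,1],[-2.4,-5.5,0,0,0,0,1],[-2.4,-5.5,0,0,0,0,1],[-2.4,-5.5,0,-0.5,-0.02,0,1]]}}

```text
time_s: 36.4
ee_pos: [0.5002, -0.0731, 0.2751]
eef_rot: [3.036, 0.058, -0.268]
force: [0.7, -0.7, -3.1]
width: 0.063
```

Emit:
{"fn": "apply_moves", "kwargs": {"steps": [[-2.4,-5.5,0,-1,-0.04,0,1],[-1.7,-5.5,0,-1,-0.04,0,1],[-1.2,-5.8,0,-1,-0.05,0,1],[0,0,0,-1,-0.05,0,1],[0,0,0,0,0,0,1]]}}

```text
time_s: 37.02
ee_pos: [0.4478, -0.238, 0.274]
eef_rot: [2.349, -0.028, -0.191]
force: [0.2, -0.2, -3.1]
width: 0.058
```

```bash
python3 e0.py 2; python3 -c "
from h import *
snap('wrist','w19')"; python3 slots.py w19
```

```text
post x 55.5 y -84.9 z 182.2 th 44.9 roll 0.2 yaw 0.0 F [ 0.2 -0.2 -3.1] w 0.058 q4 -0.953
(58, 124, 45) d cm [ 0.04 -0.24 -5.83] turn [-0.01 -0.04 -0.  ] q [-0.26  0.43  1.99 -1.03  0.99  2.06] 0.0
(22, 87.6, 45) d cm [-0.16  3.6  -3.64] turn [0. 0. 0.] q [-0.19  0.49  2.03 -1.05  0.98  2.19] 0.0
(-9.5, 56, 45) d cm [-0.14  3.15 -3.16] turn [0. 0. 0.] q [-0.12  0.54  2.06 -1.06  0.97  2.29] 0.0
(-17, 48, 27.5) d cm [ 0.1  -2.25  0.38] turn [ 1.75  0.08 -0.  ] q [-0.29  0.46  2.   -0.72  0.83  1.81] 0.0
(-26, 38, 10) d cm [ 0.11 -2.32 -0.77] turn [ 1.75  0.08 -0.  ] q [-0.47  0.47  1.92 -0.32  0.85  1.3 ] 0.0
(-30, 33, 0) d cm [ 0.06 -1.42 -0.81] turn [1.   0.05 0.  ] q [-0.56  0.5   1.86 -0.12  0.92  1.05] 0.0
(-36.5, 24, 0) d cm [-0.03  0.65 -0.9 ] turn [0. 0. 0.] q [-0.55  0.51  1.88 -0.12  0.9   1.06] 0.0
(-36.5, 8, 0) d cm [ 0.   0.  -1.6] turn [0. 0. 0.] q [-0.55  0.54  1.89 -0.13  0.86  1.07] 0.0
[160.  49.] 813 x [-15.1  15. ] y [ 5.  31.8] rect [ 0.1 20.1] [30.5 30.6] 89.8
[174. 103.] 1111 x [-15.1  15.1] y [-50.   -5.5] rect [  0.1 -27.9] [30.6 45.1] 0.0
[198. 198.] 1757 x [-15.  15.] y [-105.3  -61.8] rect [  0.  -83.6] [44.3 30.7] 90.0
deck z 0.07660175063098035
```

View pics/w19.png

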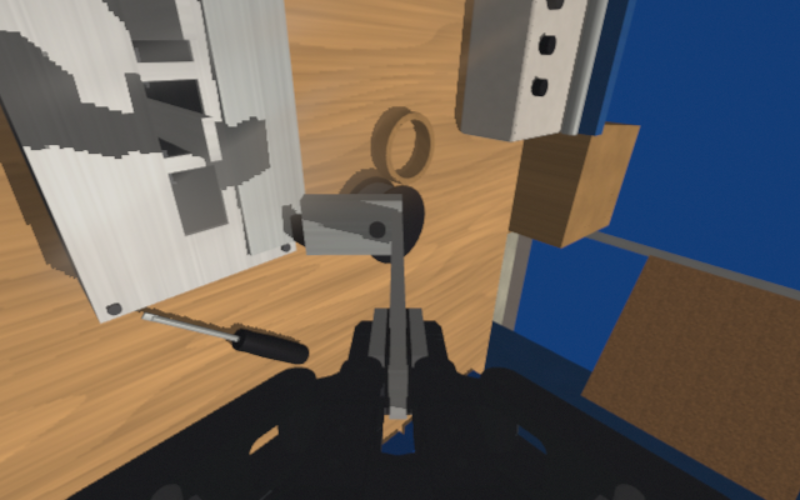

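Emit:
{"fn": "apply_moves", "kwargs": {"steps": [[0.05,-0.1,-2,0,-0.02,0,1],[0,-0.1,-2,0,-0.02,0,1],[0,0,-1.8,0,0,0,1],[0,0,0,0,0,0,1]]}}

```text
time_s: 37.58
ee_pos: [0.4488, -0.241, 0.2174]
eef_rot: [2.35, -0.034, -0.181]
force: [0.6, -0.5, -1.7]
width: 0.058
```

```bash
python3 e0.py 3|head -3
```

```text
post x 58.6 y -83.3 z 125.6 th 44.9 roll -0.1 yaw -0.0 F [ 0.6 -0.5 -1.7] w 0.058 q4 -1.029
(22, 87.6, 45) d cm [-0.22  3.67 -3.81] turn [-0.01  0.01  0.  ] q [-0.19  0.49  2.03 -1.05  0.98  2.19] 0.0
(-9.5, 56, 45) d cm [-0.14  3.15 -3.16] turn [0. 0. 0.] q [-0.12  0.54  2.06 -1.06  0.97  2.29] 0.0
```

Emit:
{"fn": "apply_moves", "kwargs": {"steps": [[-0.05,0.9,-0.98,0,0,0,1],[-0.05,0.9,-0.95,0,0,0,1],[-0.05,0.9,-0.95,0,0,0,1],[-0.05,0.9,-0.93,0,0,0,1],[0,0,0,0,0,0,1]]}}

```text
time_s: 38.2
ee_pos: [0.4467, -0.2045, 0.1794]
eef_rot: [2.347, -0.033, -0.179]
force: [-0.9, -0.2, -2.4]
width: 0.065
```

```bash
python3 e0.py 3|head -3
```

```text
post x 22.2 y -83.6 z 87.7 th 45.1 roll -0.1 yaw 0.0 F [-0.9 -0.2 -2.4] w 0.065 q4 -1.052
(22, 87.6, 45) d cm [-0.01  0.01 -0.01] turn [ 0.01  0.02 -0.  ] q [-0.19  0.49  2.03 -1.05  0.98  2.19] 0.0
(-9.5, 56, 45) d cm [-0.14  3.15 -3.16] turn [0. 0. 0.] q [-0.12  0.54  2.06 -1.06  0.97  2.29] 0.0
```

Emit:
{"fn": "apply_moves", "kwargs": {"steps": [[-0.03,0.8,-0.8,0,0,0,1],[-0.04,0.8,-0.8,0,0,0,1],[-0.04,0.8,-0.8,0,0,0,1],[-0.04,0.75,-0.75,0,0,0,1],[0,0,0,0,0,0,1]]}}

```text
time_s: 38.83
ee_pos: [0.4452, -0.1732, 0.148]
eef_rot: [2.347, -0.033, -0.179]
force: [-0.5, -0.4, -2.5]
width: 0.061
```

```bash
python3 e0.py 4
```

```text
post x -9.1 y -83.7 z 56.4 th 45.1 roll -0.1 yaw 0.0 F [-0.5 -0.4 -2.5] w 0.061 q4 -1.059
(-9.5, 56, 45) d cm [ 0.    0.03 -0.03] turn [ 0.01  0.02 -0.  ] q [-0.12  0.54  2.06 -1.06  0.97  2.29] 0.0
(-17, 48, 27.5) d cm [ 0.1  -2.25  0.38] turn [ 1.75  0.08 -0.  ] q [-0.29  0.46  2.   -0.72  0.83  1.81] 0.0
(-26, 38, 10) d cm [ 0.11 -2.32 -0.77] turn [ 1.75  0.08 -0.  ] q [-0.47  0.47  1.92 -0.32  0.85  1.3 ] 0.0
(-30, 33, 0) d cm [ 0.06 -1.42 -0.81] turn [1.   0.05 0.  ] q [-0.56  0.5   1.86 -0.12  0.92  1.05] 0.0
(-36.5, 24, 0) d cm [-0.03  0.65 -0.9 ] turn [0. 0. 0.] q [-0.55  0.51  1.88 -0.12  0.9   1.06] 0.0
(-36.5, 8, 0) d cm [ 0.   0.  -1.6] turn [0. 0. 0.] q [-0.55  0.54  1.89 -0.13  0.86  1.07] 0.0
```

No contact this time. Righting it.

Emit:
{"fn": "apply_moves", "kwargs": {"steps": [[0.05,-1.1,0.3,0.88,0.04,0,1],[0.05,-1.13,0.08,0.88,0.05,0,1],[0.05,-1.15,-0.3,0.87,0.04,0,1],[0.06,-1.17,-0.47,0.88,0.04,0,1],[0.06,-1.42,-0.81,1,0.05,0,1]]}}

```text
time_s: 39.45
ee_pos: [0.4482, -0.2338, 0.1374]
eef_rot: [-3.128, -0.07, 0.269]
force: [0.4, 0.0, -1.9]
width: 0.059
```

```bash
python3 e0.py 8
```

```text
post x -29.6 y -83.4 z 34.9 th -0.3 roll -0.2 yaw -0.1 F [ 0.4  0.  -1.9] w 0.059 q4 -0.117
(-36.5, 24, 0) d cm [-0.06  0.74 -1.08] turn [-0.03  0.01  0.01] q [-0.55  0.51  1.88 -0.12  0.9   1.06] 0.0
(-36.5, 8, 0) d cm [ 0.   0.  -1.6] turn [0. 0. 0.] q [-0.55  0.54  1.89 -0.13  0.86  1.07] 0.0
```

Emit:
{"fn": "apply_moves", "kwargs": {"steps": [[-0.02,0.35,-0.5,0,0,0,1],[-0.02,0.35,-0.6,0,0,0,1],[0,0,-0.6,0,0,0,1],[0,0,-0.7,0,0,0,1],[0,0,0,0,0,0,1]]}}

```text
time_s: 40.08
ee_pos: [0.4475, -0.2259, 0.1121]
eef_rot: [3.126, 0.069, -0.274]
force: [-0.3, 0.1, -2.9]
width: 0.063
```

```bash
python3 e0.py 9
```

```text
post x -37.1 y -84.2 z 9.5 th -0.1 roll 0.0 yaw -0.1 F [-0.3  0.1 -2.9] w 0.063 q4 -0.127
(-36.5, 8, 0) d cm [ 0.02 -0.05 -0.14] turn [-0.01 -0.    0.01] q [-0.55  0.54  1.89 -0.13  0.86  1.07] 0.0
```

Emit:
{"fn": "apply_moves", "kwargs": {"steps": [[0,0,-0.18,0,0,0,1],[0,0,0,0,0,0,1],[0,0,0,0,0,0,0.5],[0,0,0,0,0,0,0],[0,0,0,0,0,0,0]]}}

```text
time_s: 40.7
ee_pos: [0.4476, -0.2265, 0.111]
eef_rot: [3.126, 0.067, -0.273]
force: [0.7, 0.1, 0.0]
width: 0.5
```

Emit:
{"fn": "apply_moves", "kwargs": {"steps": [[0,0,2,0,0,0,0],[0,0,6,0,0,0,0],[0,0,6,0,0,0,0],[0,0,3,0,-0.5,0,0],[0,0,0,0,-0.5,0,0]]}}

```text
time_s: 41.32
ee_pos: [0.4483, -0.2267, 0.2834]
eef_rot: [3.131, 0.067, 0.011]
force: [-0.0, -0.9, -0.9]
width: 0.5
```

```bash
python3 rk.py w20; python3 -c "
from h import *
snap('top','t20')"
```

```text
px [395.   5.] 65 ztop 0.1261 c [-8.3 73.5] sz [0.7 5.9] ang 89.1 low mean x,y [-8.3 73.5]
px [396.  73.] 263 ztop 0.1496 c [-8.6 27.3] sz [21.8  5.8] ang 89.8 low mean x,y [-8.5 16.6]
px [396. 158.] 193 ztop 0.1497 c [ -8.4 -29. ] sz [21.3  5.3] ang 89.8 low mean x,y [ -8.1 -18.1]
px [396. 229.] 199 ztop 0.1494 c [ -9.1 -83. ] sz [22.1  4.6] ang 89.6 low mean x,y [ -8.8 -72.1]
[ 0.4471342  -0.22627797  0.28230737] [3.13234534 0.06629004 0.01360955] 0.5023182923864796
```

View pics/w20.png

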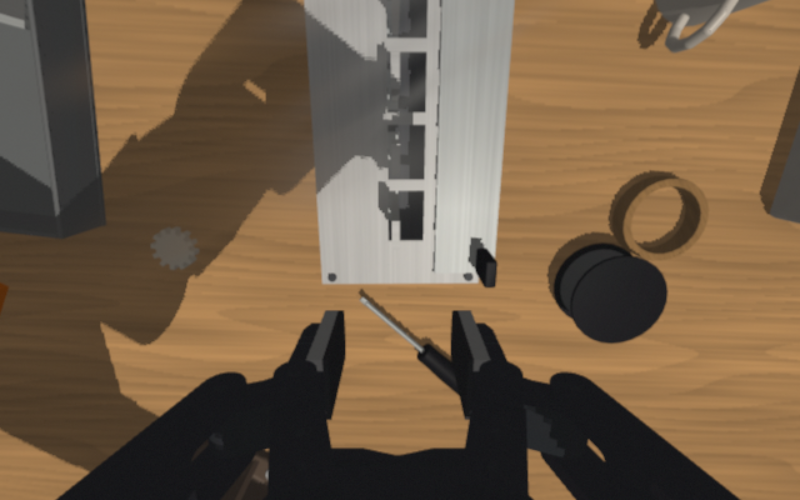

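View pics/t20.png

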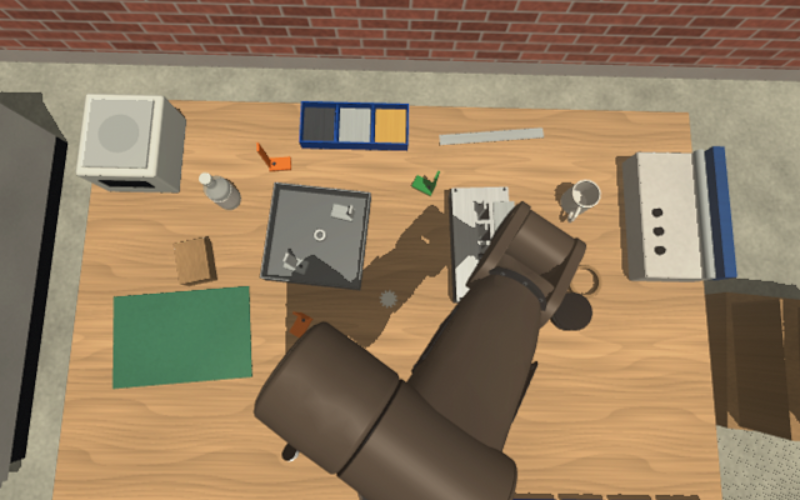

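All four posts stand in their slots: rack y −83.0, −29.0, 27.3 and 84.5, upright x about −8.6, tops 0.149. In the crate only the tee, the stub and the spacer remain. Now closing the gate.

Emit:
{"fn": "apply_moves", "kwargs": {"steps": [[-1.7,-4,-2,0,0,0,0],[-1.6,-3.9,-4,0,0,0,0],[0,0,-4,0,0,0,0],[0,0,0,0,0,0,0]]}}

```text
time_s: 41.92
ee_pos: [0.4135, -0.3049, 0.1783]
eef_rot: [3.139, 0.066, -0.008]
force: [-0.2, 0.2, 0.5]
width: 0.498
```

```bash
cat > hd.py <<'E'
import sys
from key import *
d=snap("wrist",sys.argv[1]);W=cloud(d);X,Y,Z=[W[...,i] for i in range(3)]
q=np.stack([X,Y],-1)-O; rx=q@xd*1000; ry=q@yd*1000
m=(rx>20)&(rx<90)&(ry<-105)&(ry>-145)&(Z>.1)&(Z<.13); t=m&(Z>.115)
print(m.sum(),t.sum(),"handle rack",rx[t].mean(),ry[t].mean(),np.percentile(rx[t],[2,98]),np.percentile(ry[t],[2,98]),"world",X[t].mean(),Y[t].mean(),Z[t].max()); s=get_state();p=s["ee_pos"][:2]-O;print(s["ee_pos"],s["eef_rot"],"tcp rack",p@xd*1000,p@yd*1000)
E
python3 hd.py w21
```

```text
573 485 handle rack 70.39445732863338 -123.99366780301801 [65.4961083  75.16432824] [-136.24272277 -113.28047849] world 0.4146272779565426 -0.307846714428344 0.121839789711884
[ 0.41447497 -0.30524581  0.18021712] [ 3.13655514  0.06658758 -0.00429608] tcp rack 67.78931794739323 -124.02783615847842
```

View pics/w21.png

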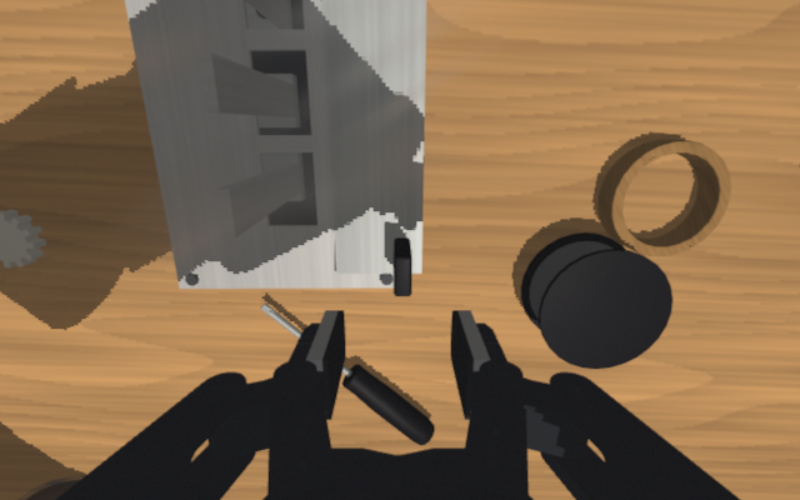

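Emit:
{"fn": "apply_moves", "kwargs": {"steps": [[0,-0.25,-4,0,0,0,0],[0,0,-4.8,0,0,0,0],[0,0,0,0,0,0,0.5],[0,0,0,0,0,0,1],[0,0,0,0,0,0,1]]}}

```text
time_s: 42.6
ee_pos: [0.4154, -0.3077, 0.0948]
eef_rot: [3.134, 0.067, 0.003]
force: [3.6, 4.3, -8.3]
width: 0.105
```

Emit:
{"fn": "apply_moves", "kwargs": {"steps": [[0,0,0,0,0,0,1],[0,0,0,0,0,0,1]]}}

```text
time_s: 42.85
ee_pos: [0.4154, -0.3077, 0.0948]
eef_rot: [3.133, 0.067, 0.003]
force: [3.4, 4.2, -7.9]
width: 0.103
```

Emit:
{"fn": "apply_moves", "kwargs": {"steps": [[-0.03,0.7,0,0,0,0,1],[-0.03,0.7,0,0,0,0,1],[-0.03,0.7,0,0,0,0,1],[-0.03,0.6,0,0,0,0,1],[0,0,0,0,0,0,1]]}}

```text
time_s: 43.48
ee_pos: [0.4143, -0.2808, 0.0947]
eef_rot: [3.132, 0.067, 0.004]
force: [0.6, 2.9, 11.7]
width: 0.099
```

Emit:
{"fn": "apply_moves", "kwargs": {"steps": [[-0.01,0.2,0,0,0,0,1],[0,0.1,0,0,0,0,1],[0,0,0,0,0,0,1]]}}

```text
time_s: 43.85
ee_pos: [0.4141, -0.2783, 0.0947]
eef_rot: [3.132, 0.067, 0.005]
force: [0.2, -1.7, 9.7]
width: 0.104
```

Run:
```python
from key import *
s=get_state();p=s["ee_pos"][:2]-O;print(s["ee_pos"],s["force"],"tcp rack",p@xd*1000,p@yd*1000)
```

```text
[ 0.41414505 -0.2783388   0.0947498 ] [ 0.19728017 -1.70083356  9.71759705] tcp rack 40.89504325091364 -123.13682872580561
```

Emit:
{"fn": "apply_moves", "kwargs": {"steps": [[0,0.2,0,0,0,0,1],[0,0,0,0,0,0,1]]}}

```text
time_s: 44.1
ee_pos: [0.4142, -0.2776, 0.0948]
eef_rot: [3.13, 0.067, 0.005]
force: [-3.8, -11.7, 7.4]
width: 0.108
```

At the home stop, with 12 N of reaction. Releasing.

Emit:
{"fn": "apply_moves", "kwargs": {"steps": [[0,-0.05,0,0,0,0,0.5],[0,0,0,0,0,0,0],[0,0,0,0,0,0,0],[0,0,4,0,0,0,0],[0,0,6,0,0,0,0]]}}

```text
time_s: 44.72
ee_pos: [0.4127, -0.2758, 0.1928]
eef_rot: [3.137, 0.067, -0.004]
force: [0.7, -0.7, -0.2]
width: 0.499
```

Emit:
{"fn": "apply_moves", "kwargs": {"steps": [[0,-1,6,0,0,0,0],[0,-3,3,0,0,0,0],[0,0,0,0,0,0,0],[0,0,0,0,0,0,0]]}}

```text
time_s: 45.22
ee_pos: [0.4128, -0.3157, 0.2818]
eef_rot: [3.136, 0.066, -0.002]
force: [-0.3, 0.5, -0.7]
width: 0.505
```

```bash
python3 hd.py w22; python3 rk.py w23
```

```text
298 241 handle rack 40.93693951971793 -124.20904732172292 [35.8835876  45.58593948] [-135.83401552 -113.22808081] world 0.41307583912533763 -0.2784292913367019 0.12255750373401453
[ 0.41284867 -0.31552464  0.28153531] [ 3.13617109e+00  6.67532245e-02 -2.12180293e-03] tcp rack 77.98379732771997 -126.11873783769623
px [267.  15.] 566 ztop 0.1489 c [-8.6 21.6] sz [10.8  6.7] ang 87.2 low mean x,y [-6.2 25.5]
px [273.  99.] 624 ztop 0.1491 c [ -8.6 -29.4] sz [ 6.8 21.5] ang 0.1 low mean x,y [ -5.8 -29.9]
px [280. 177.] 547 ztop 0.1491 c [ -8.9 -83. ] sz [ 6.6 21.8] ang 0.1 low mean x,y [ -6.3 -81.6]
[ 0.4129262  -0.31552588  0.28153139] [ 3.13615719e+00  6.70619047e-02 -2.29653352e-03] 0.4995797857080016
```

View pics/w23.png

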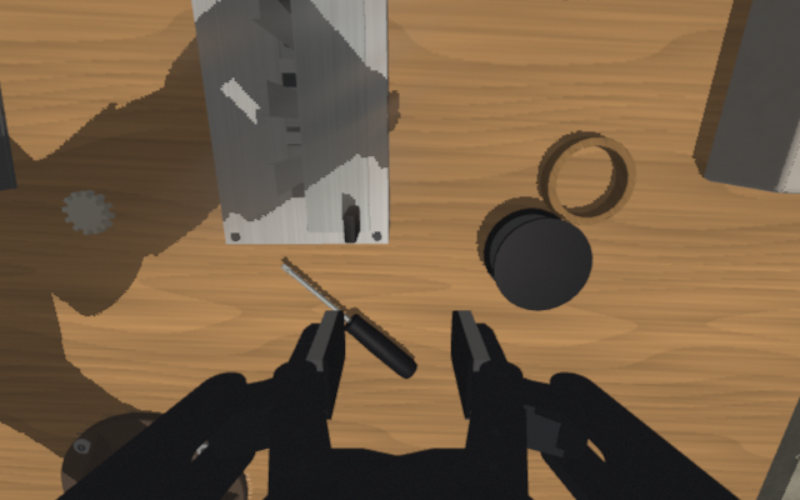

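Emit:
{"fn": "apply_moves", "kwargs": {"steps": [[0,-5,2,0,0,0,0],[0,-5,0,0,0,0,0],[0,-5,0,0,0,0,0],[-2,-5,0,0,0,0,0],[0,0,0,0,0,0,0]]}}

```text
time_s: 45.95
ee_pos: [0.3919, -0.5185, 0.3005]
eef_rot: [3.137, 0.062, -0.002]
force: [0.2, 0.5, -0.3]
width: 0.504
```

Run:
```python
from key import *
d=snap("top","t24"); f=d["frame"]; c=cv2.resize(f[140:250,340:430],None,fx=5,fy=5,interpolation=cv2.INTER_CUBIC)[:,:,::-1]; cv2.imwrite("pics/rack24.png",c)
W=cloud(d);X,Y,Z=[W[...,i] for i in range(3)]
q=np.stack([X,Y],-1)-O; rx=q@xd*1000; ry=q@yd*1000
m=((abs(rx)<60)&(abs(ry)<115)&(Z>0.1)&(Z<.16)).astype(np.uint8)
n,l,s,c=cv2.connectedComponentsWithStats(m)
for i in range(1,n):
    k=l==i
    if k.sum()<6: continue
    zt=np.percentile(Z[k],95); t=k&(Z>zt-.01); print(k.sum(),"zt",zt,"x",rx[t].mean(),"y",ry[t].mean(),np.ptp(ry[t]))
m=(rx>20)&(rx<90)&(ry<-105)&(ry>-145)&(Z>.11)&(Z<.13);print("handle",m.sum(),rx[m].mean(),ry[m].mean())
print(get_state()["force"],get_state()["time_s"])
```

```text
42 zt 0.1490670287943712 x -9.414974550288115 y 83.38104235006888 19.84515198192446
43 zt 0.1490247699463096 x -9.645320333857285 y 25.7472062853858 21.96214721986842
41 zt 0.14944166585637975 x -9.704958344106295 y -30.25063533289332 22.655096897612463
41 zt 0.14953098619675997 x -10.139662897313025 y -84.3996619698444 18.75756265244155
handle 0 nan nan
[ 0.09516722  0.83973833 -0.81574723] 46.0<stdin>:11: RuntimeWarning: Mean of empty slice.
  ret = ret.dtype.type(ret / rcount)
```

View pics/t24.png

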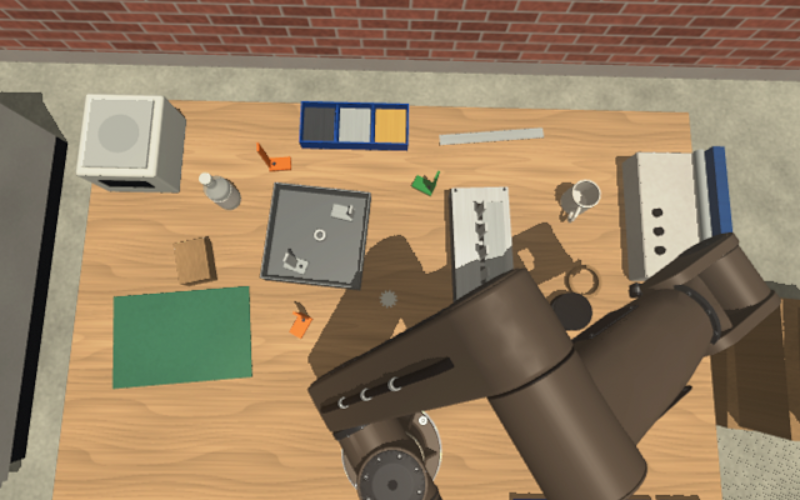

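View pics/rack24.png

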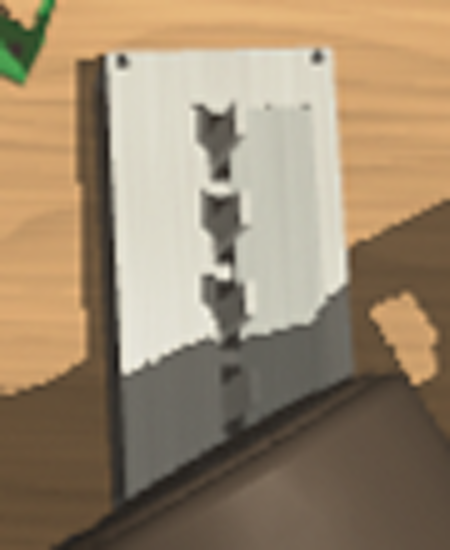

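All four posts show square and upright, and the gate sits behind them along the slot row at rack x ≈ −3. The crate holds only the tee, the stub and the spacer, and the bench items are where they started. Handing in.

```bash
python3 -c "
from plant import *
print(close_job())"
```

```text
the job is handed in; nothing more can be done
None
```

I slid the gate back, fitted all four L-posts, one in each slot, closed the gate and handed the job in at about 46 s. It reports no verdict.

**Last checks**
- **Posts:** the top view, taken just before handing in, shows all four square. Their uprights are at rack y of about −84, −30, 26 and 83 mm and x of about −10 mm, which puts each origin about 37 mm in front of its slot centre. The close wrist view put them within 2 mm of that, at x of about −8.7 mm. The tops read 149 mm, against an expected 148 mm, so the feet are on the rack floor.
- **Gate:** the push ended on the stop with about 12 N of reaction. The handle measured 40.9 mm, so the gate is within about 1 mm of home. In the last top view the arm hid the handle, so this rests on the wrist view taken just before.
- **Crate and bench:** the tee, the stub and the spacer are still in the crate. The bench items look unmoved in the picture; I did not measure them.

**What went wrong on the way**
- **Knocked post:** the post in slot 2 was found turned by about 24° and 12 mm aside after I let it go. I took this to be the announced knock, regripped it and set it straight.
- **Slot 1 contact:** that post's foot touched the front lip lightly, at up to about 10 N, so I backed off and finished.
- **Joint limit:** during the slot 1 insertion joint 4 read −1.133, slightly past its stated limit of −1.13. The arm did not fault. For slot 0 I leaned the gripper 10° outward, which kept the joint within range.

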